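Fetch the folding rule from under the drying battens

TASK

The yellow folding rule lies in the drying rack underneath two wooden battens. Move both battens over to the bare brown side board and stand them there on edge, lay the rule flat in the shallow rule tray, then put each batten back on edge in the same rack slot it came from, centred across the rack as it was. Keep the battens standing on edge all the time, and leave the pincers and the tape where they are.

Things in the scene. Friction and masses are not known exactly. Their poses are not given: they have to be found in the camera images.
- rack: Fixed rack, pale rails on a dark base, 170 (x) by 256 (y) mm, origin under its centre, z up. Base 8 mm thick; two rails along y at x = +-75 mm, 14 mm wide, tops 50 mm above the desk, 136 mm apart inside. Cross slots along x at y = -50 and +50 mm: on each rail two dowels 8 mm thick, 34 mm clear between them, rise 25 mm above the rail. A batten stands in each slot, its middle at x = 0; which one is where varies.
- side_board: Fixed bare brown board lying flat on the desk, empty: the side area. 170 (x) by 290 (y) by 19 mm thick; origin at the centre of its underside on the desk, z up, so its top is 19 mm above the desk.
- rule_tray: Fixed shallow open wooden tray with a grey lining. Outside 72 (x) by 281 (y) by 14 mm high, walls 8 mm thick, inside 56 by 265 mm; inner floor about 8 mm above the desk. Origin at the centre of its underside, z up, y along its length.
- batten_center (a point): Centre of the loose dark brown batten standing in the rack: 240 mm long, 24 mm thick, 40 mm high as it stands on edge in the rack (the longer and higher of the two). Its axes: y along the length, z across the thickness, x up at the start. Centre 70 mm above the desk at the start. About 0.15 kg.
- strip_center (a point): Centre of the loose lighter grey-brown wooden strip, the shorter batten: 190 mm long, 20 mm thick, 30 mm high as it stands on edge in the rack. Its axes: y along the length, z across the thickness, x up at the start. Centre 65 mm above the desk at the start. About 0.07 kg.
- rule_center (a point): Centre of the loose yellow folding rule, folded: 235 mm long (y), 18 mm wide (x), 16 mm high (z, up). It lies on the rack's base board in the middle of the channel, length along the rails, under both battens; centre 16 mm above the desk at the start. About 0.09 kg. To reach down to it between the rails, open the gripper only part way.
- pincers: Loose pincers with red handles, 61 by 201 by 16 mm, lying flat on the desk; origin at the centre of the underside. Bystander: leave alone.
- tape: Loose roll of pale adhesive tape in front of the chest on its right (another, fixed, stands at the far left), 100 mm across, 25 mm high, lying flat; origin at the centre of the underside. Bystander: leave alone.
Mind the look-alikes: they are no part of the job. Leave any purple look-alike of the part that bears strip_center alone.

How it is judged:
By the outcome, as a careful person would: the job done as asked, in the order asked, and still so for the second after the job is handed in, with the robot touching nothing.
It also fails if it takes over 141 s, if anything falls off the work surface, if the arm or the gripper's body presses on something with over 40 N, if the wrist force passes 120 N, or if a joint passes its speed limit or range.

ROBOT

A 6-joint arm with a two-finger parallel gripper is mounted at the origin on a cart in front of the work surface, level with it; the furniture and walls round the work are solid. World frame = base frame: x ahead of the robot, y to its left, z up, the work surface at z = 0. Lengths are in mm, angles in rad, forces in N, time in s.
With the tool pointing down it reaches from about 350 to 975 mm from the base axis. Payload 7.1 kg.
Tool frame: the origin (TCP) lies on the mounting face of the last link; the fingertips stand 182 mm ahead of it and the grasp point (between the pads) lies 163 mm ahead of it (ctrl.finger_overhang is the distance from the TCP to the fingertips, in mm); z points along the fingers, y is the direction in which the jaws open and shut (so a half turn about z gives the same grasp; the last joint's range is limited). The gripper opens to 88 mm and grips with 3 to 60 N. Pads are 20 mm wide; open, the fingers measure 115 mm over their backs; the gripper's body (75 mm by 178 mm) begins 61 mm behind the grasp point.
Start: joints at [1.239, 0.423, 1.63, -0, 1.089, -0.019], TCP at [192.296, 594.667, 404.675] pointing down, gripper open.
Joint ranges: [-3, 3], [-0.9, 2.11], [0.09, 2.58], [-1.31, 4.45], [0.11, 2.69], [-2.54, 2.54]. Speed limits (rad/s): [2.39, 2.39, 3.01, 3.14, 3.14, 3.14].

INTERFACE

Orientations are given as a rotation vector (axis times angle).
In Python, from workcell import ctrl, viewer, recognise gives the robot as it stands.
- The arm moves only by the shell command python3 -m handwheel 'ROWS'. ROWS is JSON, a list of rows, each an object of numbers: "gripper": the closure, from 0 (fully open) to 1 (shut); "tx", "ty", "tz": the shift along the tool's x, y, z in m; "rx", "ry", "rz": the turn, a rotation vector about the tool's x, y, z in degrees. In form: [{"gripper": .., "tx": .., "ty": .., "tz": .., "rx": .., "ry": .., "rz": ..}, ...]. A call has 1 to 8 rows; each row shifts and turns the commanded pose from where the row before left it, along the tool's axes as they then stand; what a row does not reach is not made up. A row lasts 1/8 s, in which the tool goes at most 62.5 mm and 10.7 degrees, less where a joint would pass 70% of its speed; a pose out of reach is approached as far as the arm can. A call with a gripper value outside its range is refused whole. The fingers move at their own pace and stop on an object; the grip force is fixed at half the most. Time passes only in rows, so rows that do not move let the fingers close. It gives the time, the measured TCP pose, the force and the opening at its end, in the units of the state.
- ctrl.get_obs(): the state, without advancing time (a new reading comes with each control period).
- viewer.get_image(name): name is "side" or "top"; returns a dict with "image" (384x512x3 uint8, red, green, blue), "range_z" (384x512 float32, mm along the optical axis (not along the pixel's ray), 0 where there is no reading), "vfov" (degrees; the focal length in pixels is half the picture's height over the tangent of half this angle, whatever the lens; pixels are square), "cx", "cy" (the principal point, pixels), "extrinsics" (4x4, takes a point from world to camera coordinates). Camera axes: x right, y up, looking along -z (the intrinsics and any distortion apply to the point x, -y, -z); pixel columns grow to the right and rows downward; lengths in mm; the calibration is good to about 2 mm. A picture is of the moment at which its call begins.
- ctrl.close_job(): hands the job in, once; it reports no verdict.
Trained networks look in a picture, given as the dict that the camera call returned (one of the last four; its "shot" number tells which), for a name from the list of things; names that differ only in an ending like _2 or _b are one class to them, and where a whole thing is asked for, a point or a joint stands for the part that bears it (a point fixed in the world has none). Each returns a list of dicts, best first, with "p" (0 to 1); they miss things now and then, are a little off and sometimes report something else, mostly with a low value. They report only what shows in the picture. A call takes as long as a camera call. They do not tell look-alikes from the thing itself.
- recognise(picture, name): "xy" ([column, row] as shares, 0 to 1, of the picture: columns of its width, rows of its height, amid what is visible of it).
The state is a dict: "t": time; "qpos": joint angles; "qvel": joint speeds; "joint_torque": joint torques, N m; "ee_pos": TCP position; "orientation": TCP orientation; "ft_force": force on the tool from outside, world axes, zero at the start; "moment": the same for the moment, N m; "width": finger opening in mm.
Only numpy, scipy, OpenCV 4.12 (cv2) and the standard library are available. Lean on these libraries where they do the work, as an engineer would, in place of code of your own. Each camera call takes 0.05 s, during which the arm holds its last target.

## Working session

There is one attempt and no reset: what is moved stays moved. The work goes in short steps, Python scripts to look and compute and a shell command to move; the robot and the scene stay as the last step left them, time stands still between calls to the robot, and variables do not carry over. Pictures are saved under pics/ and viewed, and the job is handed in when it is done.

```bash
ls; mkdir -p pics; python3 - <<'E'
from workcell import ctrl, viewer, recognise
import cv2, numpy as np
print({k:np.round(v,3).tolist() for k,v in ctrl.get_obs().items()}, ctrl.finger_overhang)
for n in ("top","side"):
    p=viewer.get_image(n)
    cv2.imwrite(f"pics/{n}0.png",cv2.resize(p["image"][:,:,::-1],(800,600),interpolation=cv2.INTER_CUBIC))
    print(n,p["vfov"],p["cx"],p["cy"],np.round(p["extrinsics"],3).tolist(),[k for k in p])
    for k,v in p.items():
        if k not in("image","range_z","extrinsics","vfov","cx","cy"): print(k,v)
    for o in ["rack","side_board","rule_tray","batten_center","strip_center","rule_center","pincers","tape"]:
        print(o,[(round(d["p"],2),np.round(np.array(d["xy"])*[512,384],1).tolist()) for d in recognise(p,o)][:4])
E
```

```text
pics
{'t': 0.0, 'qpos': [1.239, 0.424, 1.631, -0.0, 1.089, -0.019], 'qvel': [0.0, 0.0, -0.0, -0.001, 0.0, -0.0], 'joint_torque': [-0.001, -54.462, -27.367, 0.064, 0.023, -0.0], 'ee_pos': [192.199, 594.431, 403.924], 'orientation': [-0.489, -3.103, 0.002], 'ft_force': [-0.146, 0.48, -0.032], 'moment': [0.048, 0.006, -0.015], 'width': 87.703} 182.0
top 55.5399302905518 256.6538895897729 186.67653381785647 [[-0.005, -1.0, 0.015, -123.55], [0.995, -0.004, 0.102, -581.016], [-0.102, 0.016, 0.995, -1368.89], [0.0, 0.0, 0.0, 1.0]] ['image', 'range_z', 'vfov', 'cx', 'cy', 'extrinsics', 'shot']
shot 1
rack [(0.71, [309.6, 205.4])]
side_board [(0.72, [129.2, 210.1])]
rule_tray [(0.65, [216.8, 181.5])]
batten_center [(0.81, [328.5, 204.2])]
strip_center [(0.9, [304.1, 209.3]), (0.82, [390.7, 225.2])]
rule_center [(0.76, [309.1, 210.2]), (0.72, [131.0, 210.3])]
pincers []
tape [(0.69, [281.0, 148.3]), (0.54, [327.2, 201.8]), (0.5, [214.9, 184.2])]
side 47.98726276707412 258.14448183204684 193.19717344095415 [[0.917, -0.398, -0.005, -557.238], [0.178, 0.397, 0.9, -147.104], [-0.356, -0.827, 0.435, -1894.471], [0.0, 0.0, 0.0, 1.0]] ['image', 'range_z', 'vfov', 'cx', 'cy', 'extrinsics', 'shot']
shot 2
rack [(0.75, [273.9, 243.7])]
side_board [(0.64, [213.1, 174.7])]
rule_tray [(0.65, [256.4, 198.6]), (0.28, [262.8, 219.9])]
batten_center [(0.68, [276.1, 229.8])]
strip_center [(0.92, [285.7, 282.5]), (0.67, [261.3, 223.6])]
rule_center [(0.64, [281.3, 242.8])]
pincers [(0.57, [227.0, 216.9]), (0.47, [281.6, 236.6])]
tape [(0.47, [302.7, 213.4])]
```

View pics/top0.png

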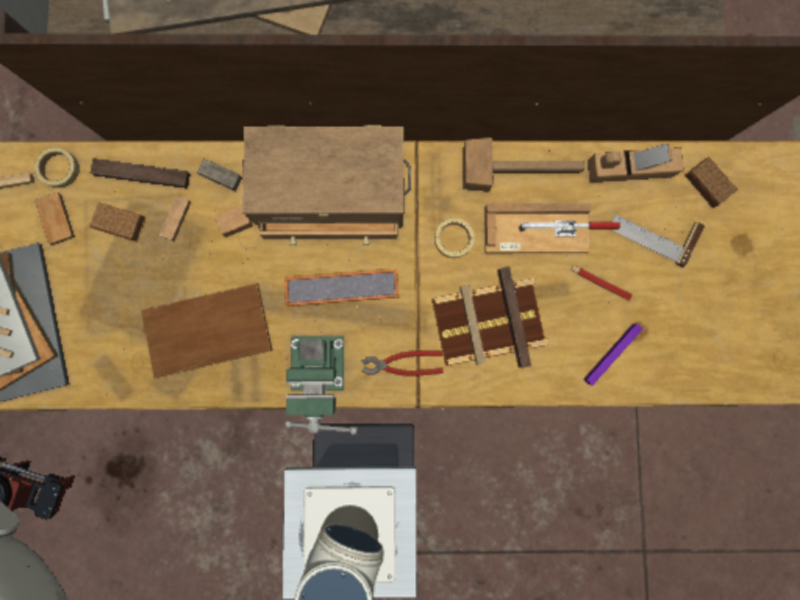

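View pics/side0.png

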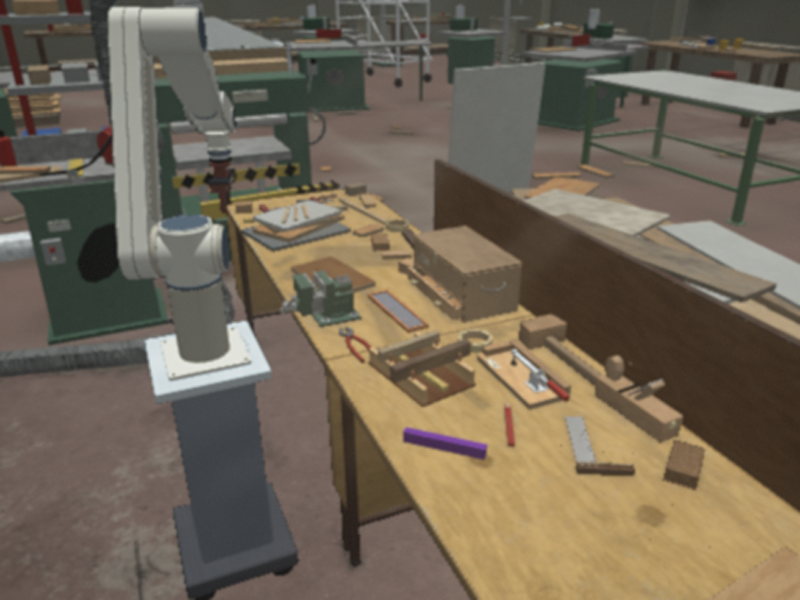

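```bash
cat > h.py <<'E'
from workcell import ctrl, viewer, recognise
import cv2, numpy as np
def shot(n):
    return viewer.get_image(n)
def f_of(p): return p["image"].shape[0]/2/np.tan(np.radians(p["vfov"])/2)
def cloud(p):
    f=f_of(p); z=p["range_z"]; H,W=z.shape
    v,u=np.mgrid[0:H,0:W]+0.0   # pixel-centre convention checked elsewhere
    X=(u-p["cx"])/f*z; Y=-(v-p["cy"])/f*z
    c=np.stack([X,Y,-z],-1)
    E=p["extrinsics"]; return (c-E[:3,3])@E[:3,:3]
def proj(p,P):
    P=np.atleast_2d(np.asarray(P,float)); E=p["extrinsics"]; c=P@E[:3,:3].T+E[:3,3]; f=f_of(p)
    return np.stack([p["cx"]+f*c[:,0]/-c[:,2], p["cy"]-f*c[:,1]/-c[:,2]],-1)
def at_z(p,uv,zw):
    """pixel -> world at height zw"""
    uv=np.atleast_2d(np.asarray(uv,float)); f=f_of(p); E=p["extrinsics"]
    d=np.stack([(uv[:,0]-p["cx"])/f,-(uv[:,1]-p["cy"])/f,-np.ones(len(uv))],-1)@E[:3,:3]
    o=-E[:3,:3].T@E[:3,3]
    return o+d*((zw-o[2])/d[:,2])[:,None]
def crop(p,box,s,fn,draw=None):
    u0,v0,u1,v1=box; im=cv2.resize(np.ascontiguousarray(p["image"][v0:v1,u0:u1,::-1]),None,fx=s,fy=s,interpolation=cv2.INTER_CUBIC)
    for poly,col in (draw or []):
        q=proj(p,poly); q=((q-[u0,v0]+0.5)*s).astype(int); cv2.polylines(im,[q.reshape(-1,1,2)],True,col,1)
    cv2.imwrite(fn,im)
E
python3 - <<'E'
from h import *
p=shot("top"); C=cloud(p)
np.savez("top0.npz",**p)
q=shot("side"); D=cloud(q); np.savez("side0.npz",**q)
for n,pp,CC in(("top",p,C),("side",q,D)):
    zz=CC[:,:,2]; m=(abs(zz)<15)&(CC[:,:,0]>250)&(CC[:,:,0]<800)&(abs(CC[:,:,1])<800)&(pp["range_z"]>0)
    print(n,m.sum(),np.median(zz[m]),zz[m].std())
    A=np.c_[CC[m],np.ones(m.sum())]; print(np.linalg.lstsq(A[:,[0,1,3]],A[:,2],rcond=None)[0])
for name,uv in dict(rack=(309,205),side=(130,210),tray=(217,183),strip=(303,209),bat=(328,204),rule=(315,205)).items():
    print(name,np.round(C[uv[1],uv[0]],1))
crop(p,(70,150,230,250),5,"pics/c1.png"); crop(p,(225,140,355,240),6,"pics/c2.png")
E
```

```text
top 39984 0.04775305177251594 4.645146517460814
[ 2.99891595e-03 -1.15553020e-05 -7.82147555e-01]
side 14277 1.98067070404897 4.128840663380134
[0.00541427 0.00109045 0.15909037]
rack [ 510.2 -329.3   11. ]
side [493.9 359.1  17.3]
tray [597.7  27.8   8.7]
strip [ 492.  -295.8   80.5]
bat [ 509.7 -387.2   87.2]
rule [ 510.3 -353.5    6.3]
```

```bash
python3 - <<'E'
from h import *
z=np.load("top0.npz"); p={k:z[k] for k in z}; C=cloud(p)
# blocks of height for rack area along with world coords
sub=C[170:235,262:352]
h=np.clip(sub[:,:,2],-10,120)
im=cv2.applyColorMap(cv2.resize(((h+10)/130*255).astype(np.uint8),None,fx=8,fy=8,interpolation=cv2.INTER_NEAREST),cv2.COLORMAP_JET)
cv2.imwrite("pics/hrack.png",im)
E
```

```text
(no output)
```

View pics/c2.png

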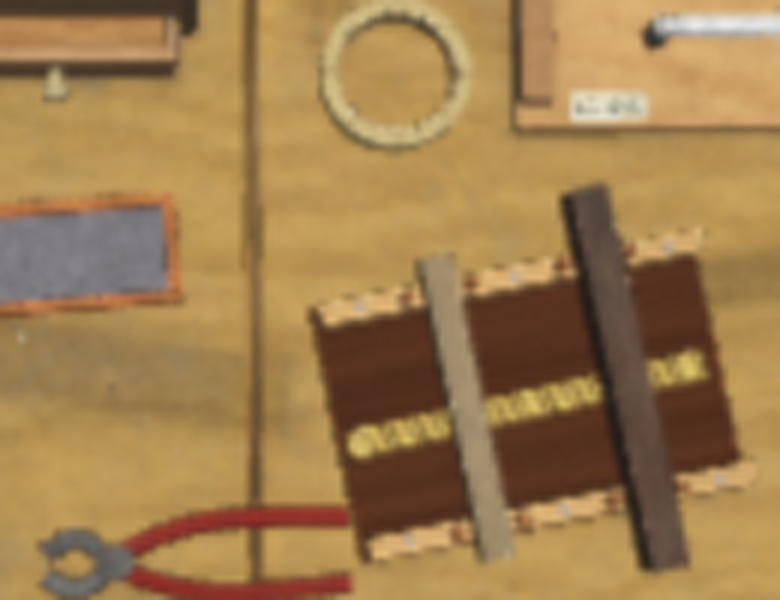

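View pics/hrack.png

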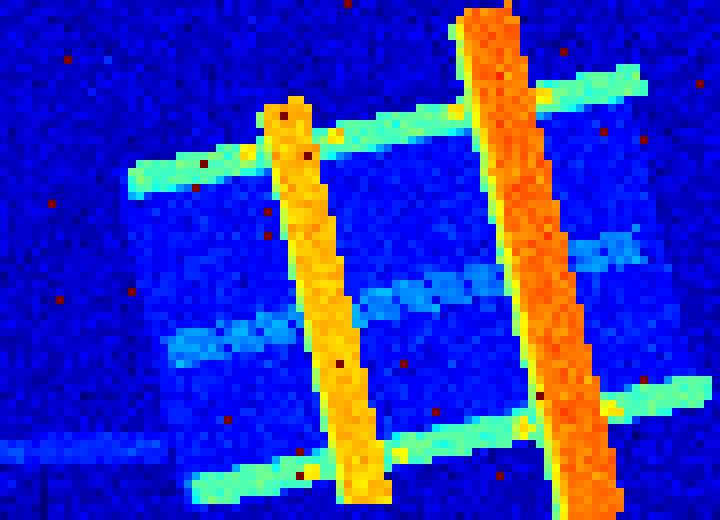

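View pics/c1.png

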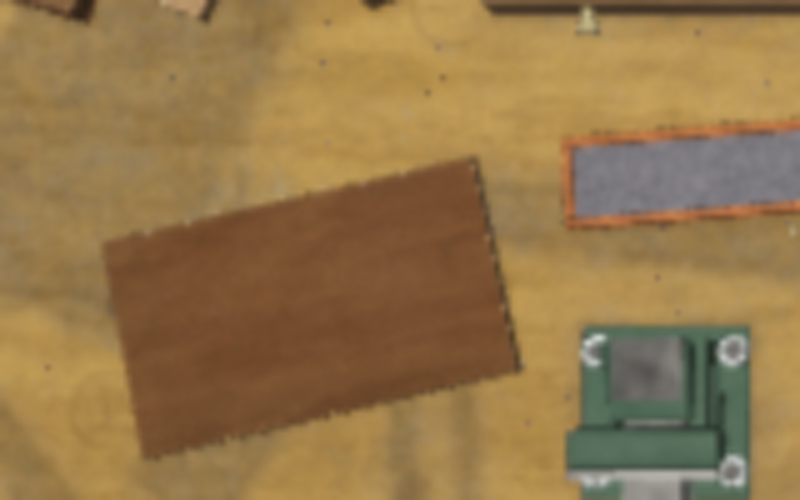

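```bash
cat > fit.py <<'E'
from h import *
def rect(P,name):
    (c,s,a)=cv2.minAreaRect(P[:,:2].astype(np.float32))
    # long axis direction
    m=P[:,:2].mean(0)
    w,V=np.linalg.eigh(np.cov((P[:,:2]-m).T)); d=V[:,1]; d=d*np.sign(d[np.argmax(abs(d))])
    t=(P[:,:2]-m)@d; n=(P[:,:2]-m)@np.array([-d[1],d[0]])
    lo,hi=np.percentile(t,[.5,99.5]); nl,nh=np.percentile(n,[1,99])
    cc=m+d*(lo+hi)/2+np.array([-d[1],d[0]])*(nl+nh)/2
    print(f"{name:8s} N{len(P)} centre {cc.round(1)} mean {m.round(1)} rect {np.round(c,1)} {np.round(s,1)} ang {np.degrees(np.arctan2(d[1],d[0])):.2f} len {hi-lo:.1f} wid {nh-nl:.1f} z {np.median(P[:,2]):.1f}")
    return cc,d
def comp(mask,C,uv):
    n,l=cv2.connectedComponents(mask.astype(np.uint8),connectivity=4); k=l[uv[1],uv[0]]
    return C[(l==k)&mask] if k else np.zeros((0,3))
E
python3 - <<'E'
from fit import *
z=np.load("top0.npz"); p={k:z[k] for k in z}; C=cloud(p); Z=C[:,:,2]; hsv=cv2.cvtColor(p["image"],cv2.COLOR_RGB2HSV)
rect(comp((Z>72)&(Z<90),C,(303,209)),"strip")
rect(comp((Z>81)&(Z<100),C,(328,204)),"batten")
u=np.mgrid[0:384,0:512]
box=(u[1]>270)&(u[1]<355)&(u[0]>170)&(u[0]<238)
r=C[box&(Z>42)&(Z<57)]; 
for a in(0,):
    rect(r,"rack-all")
y=(hsv[:,:,0]>20)&(hsv[:,:,0]<35)&(hsv[:,:,1]>100)&(Z>14)&(Z<32)&box
print(y.sum()); rect(C[y],"rule")
print(hsv[210,130],hsv[183,217],hsv[300//2,250])
b=(Z>11)&(Z<27)&(u[1]>80)&(u[1]<185)&(u[0]>170)&(u[0]<250); rect(comp(b,C,(130,210)),"board")
t=(hsv[:,:,1]<70)&(u[1]>175)&(u[1]<260)&(u[0]>165)&(u[0]<200); rect(comp(t,C,(217,183)),"traylin")
E
```

```text
strip    N286 centre [ 498.9 -294.1] mean [ 498.  -293.9] rect [ 498.8 -294.1] [189.4  20.8] ang 11.25 len 187.1 wid 20.2 z 79.4
batten   N449 centre [ 516.7 -392. ] mean [ 516.1 -391.6] rect [ 516.7 -391.8] [239.3  26. ] ang 11.17 len 236.4 wid 24.2 z 89.1
rack-all N377 centre [ 508.7 -342.5] mean [ 507.  -339.2] rect [ 507.2 -342.5] [233.9 249.4] ang 101.37 len 247.5 wid 185.7 z 49.5
139
rule     N139 centre [ 502.4 -339.2] mean [ 500.1 -329.2] rect [ 502.1 -339.7] [ 15.7 231.9] ang 102.78 len 230.2 wid 14.1 z 23.2
[ 13 153 125] [132  10 126] [ 16 119 107]
board    N3371 centre [491.3 353.4] mean [490.5 353.8] rect [491.2 354.4] [170.3 292.7] ang 103.05 len 287.9 wid 166.8 z 18.3
traylin  N924 centre [595.5  22.5] mean [594.9  22.5] rect [536.7  23.5] [261.7 190.2] ang 93.53 len 260.4 wid 53.4 z 8.3
```

```bash
python3 - <<'E'
from fit import *
z=np.load("side0.npz"); q={k:z[k] for k in z}; D=cloud(q); Z=D[:,:,2]
reg=(D[:,:,0]>350)&(D[:,:,0]<650)&(D[:,:,1]>-500)&(D[:,:,1]<-200)
x=D[:,:,0];y=D[:,:,1]; s=(x-507.8)*-.196+(y+343)*.98
rect(D[reg&(Z>86)&(Z<100)&(s<-20)],"batten(side)")
rect(D[reg&(Z>76)&(Z<90)&(s>20)],"strip(side)")
z=np.load("top0.npz"); p={k:z[k] for k in z}; C=cloud(p)
m=(C[:,:,0]>300)&(C[:,:,0]<500)&(C[:,:,1]>0)&(C[:,:,1]<180)
hi=C[m&(C[:,:,2]>25)]; print("vise",hi.min(0).round(),np.percentile(hi,99.5,axis=0).round(),hi.max(0).round())
m=(C[:,:,0]>620)&(C[:,:,0]<1000)&(C[:,:,1]>-150)&(C[:,:,1]<250)&(C[:,:,2]>60); hi=C[m]; print("chest",np.percentile(hi,[.5,99.5],axis=0).round())
def R(c,a,L,W,zz):
    a=np.radians(a); d=np.array([np.cos(a),np.sin(a)]); n=np.array([-d[1],d[0]]); c=np.array(c)
    return [np.r_[c+i*L/2*d+j*W/2*n,zz] for i,j in((1,1),(1,-1),(-1,-1),(-1,1))]
dr=[(R((498.9,-294.1),11.25,190,20,80),(0,0,255)),(R((516.7,-392),11.25,240,24,90),(0,255,0)),(R((507.8,-343),101.3,256,164,50),(255,0,0)),(R((502.4,-339.2),101.8,235,18,24),(255,0,255))]
crop(p,(265,165,355,240),8,"pics/ov.png",dr); crop(q,(225,205,335,280),7,"pics/ovs.png",dr)
E
```

```text
batten(side) N243 centre [ 513.3 -396.9] mean [ 509. -399.] rect [ 514.4 -396. ] [242.3  32.2] ang 11.05 len 237.9 wid 30.5 z 91.2
strip(side) N147 centre [ 495.6 -298.1] mean [ 495.8 -299.3] rect [ 495.1 -297.1] [186.5  38.9] ang 10.20 len 184.9 wid 30.2 z 80.8
vise [300.  25.  25.] [464. 134. 141.] [464. 136. 144.]
chest [[ 725. -143.   62.]
 [ 947.  231.  174.]]
```

View pics/ov.png

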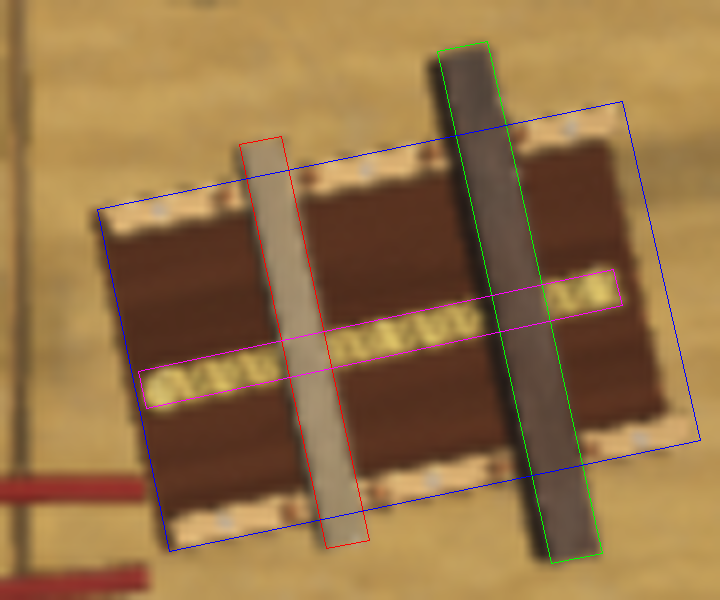

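View pics/ovs.png

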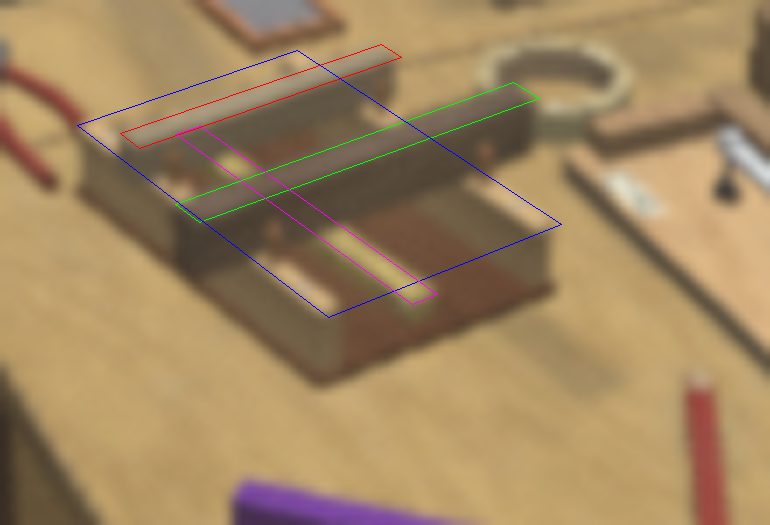

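```bash
python3 -m handwheel '[{"tx":-0.06,"ty":-0.003,"rz":5.5},{"tx":-0.06,"ty":-0.003,"rz":5.5},{"tx":-0.06,"ty":-0.003,"rz":5.5},{"tx":-0.06,"ty":-0.003,"rz":5.5},{"tx":-0.06,"ty":-0.003,"rz":5.5},{"tx":-0.06,"ty":-0.003,"rz":5.5},{"tx":-0.06,"ty":-0.003,"rz":5.5},{"tx":-0.06,"ty":-0.003,"rz":5.5}]'
```

```text
$[0]: bad value
```

```bash
python3 -m handwheel '[{"gripper":0,"tx":-0.06,"ty":-0.003,"tz":0,"rx":0,"ry":0,"rz":5.5},{"gripper":0,"tx":-0.06,"ty":-0.003,"tz":0,"rx":0,"ry":0,"rz":5.5},{"gripper":0,"tx":-0.06,"ty":-0.003,"tz":0,"rx":0,"ry":0,"rz":5.5},{"gripper":0,"tx":-0.06,"ty":-0.003,"tz":0,"rx":0,"ry":0,"rz":5.5},{"gripper":0,"tx":-0.06,"ty":-0.003,"tz":0,"rx":0,"ry":0,"rz":5.5},{"gripper":0,"tx":-0.06,"ty":-0.003,"tz":0,"rx":0,"ry":0,"rz":5.5},{"gripper":0,"tx":-0.06,"ty":-0.003,"tz":0,"rx":0,"ry":0,"rz":5.5},{"gripper":0,"tx":-0.06,"ty":-0.003,"tz":0,"rx":0,"ry":0,"rz":5.5}]'
```

```text
t: 2.0
ee_pos: [552.6, 291.3, 404.7]
orientation: [1.62, 2.691, 0.001]
ft_force: [0.6, 0.6, 0.4]
width: 87.9
```

```bash
python3 -m handwheel '[{"gripper":0,"tx":-0.06,"ty":-0.003,"tz":0,"rx":0,"ry":0,"rz":6},{"gripper":0,"tx":-0.06,"ty":-0.003,"tz":0,"rx":0,"ry":0,"rz":6},{"gripper":0,"tx":-0.06,"ty":-0.003,"tz":0,"rx":0,"ry":0,"rz":6},{"gripper":0,"tx":-0.06,"ty":-0.003,"tz":0,"rx":0,"ry":0,"rz":6},{"gripper":0,"tx":-0.06,"ty":-0.003,"tz":0,"rx":0,"ry":0,"rz":6},{"gripper":0,"tx":-0.06,"ty":-0.003,"tz":0,"rx":0,"ry":0,"rz":6},{"gripper":0,"tx":-0.06,"ty":-0.003,"tz":0,"rx":0,"ry":0,"rz":6},{"gripper":0,"tx":-0.06,"ty":-0.003,"tz":0,"rx":0,"ry":0,"rz":6}]'
cat > go.py <<'E'
import sys; from h import *
from scipy.spatial.transform import Rotation as R
# usage: go.py x y z yaw  -> remaining shift in present tool axes (mm) and rz (deg)
o=ctrl.get_obs(); M=R.from_rotvec(o["orientation"]).as_matrix(); P=np.array(o["ee_pos"])
yaw=np.degrees(np.arctan2(M[1,1],M[0,1])); tilt=np.degrees(np.arccos(-M[2,2]))
print("t %.2f"%o["t"],"pos",P.round(1),"yaw %.2f tilt %.2f"%(yaw,tilt),"F",np.round(o["ft_force"],1),"w %.1f"%o["width"],"q6 %.2f"%o["qpos"][5])
if len(sys.argv)>4:
    T=np.array(list(map(float,sys.argv[1:4]))); d=T-P; rz=-(float(sys.argv[4])-yaw+180)%360
    rz=(yaw-float(sys.argv[4])+180)%360-180
    a=np.radians(float(sys.argv[4])); Y=np.array([np.cos(a),np.sin(a),0]); X=np.array([-np.sin(a),np.cos(a),0])
    print("rz %.2f"%rz," now-frame tx ty tz",(M.T@d).round(1)," after-turn tx ty",(d@X).round(1),(d@Y).round(1))
E
python3 go.py 516 -393 300 -78.75
```

```text
t: 3.0
ee_pos: [585.4, -174.6, 404.8]
orientation: [2.575, 1.799, 0.001]
ft_force: [0.3, -0.5, -0.6]
width: 88.1
t 3.00 pos [ 585.4 -174.6  404.8] yaw -20.12 tilt 0.04 F [ 0.3 -0.5 -0.6] w 88.1 q6 0.04
rz 58.63  now-frame tx ty tz [-228.9    9.9  104.8]  after-turn tx ty -110.7 200.6
```

```bash
python3 -m handwheel '[{"gripper":0,"tx":0,"ty":0,"tz":0,"rx":0,"ry":0,"rz":9.8},{"gripper":0,"tx":0,"ty":0,"tz":0,"rx":0,"ry":0,"rz":9.8},{"gripper":0,"tx":0,"ty":0,"tz":0,"rx":0,"ry":0,"rz":9.8},{"gripper":0,"tx":0,"ty":0,"tz":0,"rx":0,"ry":0,"rz":9.8},{"gripper":0,"tx":0,"ty":0,"tz":0,"rx":0,"ry":0,"rz":9.8},{"gripper":0,"tx":0,"ty":0,"tz":0,"rx":0,"ry":0,"rz":9.6},{"gripper":0,"tx":-0.028,"ty":0.05,"tz":0,"rx":0,"ry":0,"rz":0},{"gripper":0,"tx":-0.028,"ty":0.05,"tz":0.02,"rx":0,"ry":0,"rz":0}]'
python3 -m handwheel '[{"gripper":0,"tx":-0.028,"ty":0.05,"tz":0.04,"rx":0,"ry":0,"rz":0},{"gripper":0,"tx":-0.027,"ty":0.05,"tz":0.04,"rx":0,"ry":0,"rz":0},{"gripper":0,"tx":0,"ty":0,"tz":0,"rx":0,"ry":0,"rz":0}]'
python3 go.py 516 -393 237 -78.75
python3 - <<'E'
from h import *
p=shot("top"); q=shot("side"); crop(p,(265,165,355,240),8,"pics/a1.png"); crop(q,(205,155,335,280),6,"pics/a1s.png")
E
```

```text
t: 4.0
ee_pos: [551.2, -282.7, 386.1]
orientation: [3.123, 0.317, 0.005]
ft_force: [0.8, 0.1, -0.5]
width: 87.4
t: 4.38
ee_pos: [518.2, -381.9, 309.8]
orientation: [-3.123, -0.307, 0.006]
ft_force: [0.5, 0.0, 0.4]
width: 87.9
t 4.38 pos [ 518.2 -381.9  309.8] yaw -78.76 tilt 0.28 F [0.5 0.  0.4] w 87.9 q6 0.72
rz -0.01  now-frame tx ty tz [-4.  10.7 72.7]  after-turn tx ty -4.3 10.5
```

View pics/a1s.png

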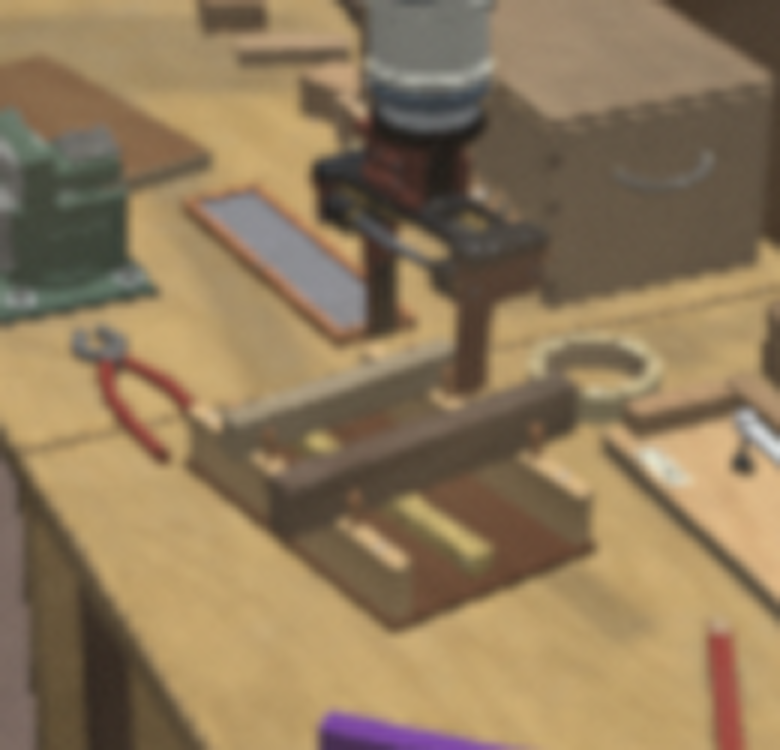

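View pics/a1.png

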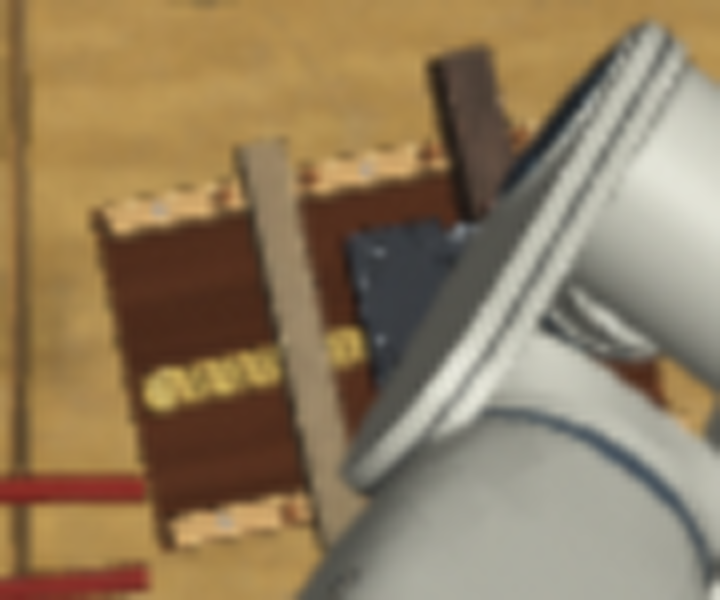

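```bash
python3 go.py 516 -393 237 -78.75
python3 -m handwheel '[{"gripper":0,"tx":0,"ty":0,"tz":0.02,"rx":0,"ry":0,"rz":0},{"gripper":0,"tx":0,"ty":0,"tz":0.02,"rx":0,"ry":0,"rz":0},{"gripper":0,"tx":0,"ty":0,"tz":0,"rx":0,"ry":0,"rz":0},{"gripper":0,"tx":0,"ty":0,"tz":0,"rx":0,"ry":0,"rz":0}]'
python3 go.py 516 -393 237 -78.75
```

```text
t 4.47 pos [ 520.1 -379.7  312.7] yaw -78.60 tilt 0.05 F [ 0.4 -0.   0.4] w 87.9 q6 0.72
rz 0.15  now-frame tx ty tz [-6.6 12.2 75.6]  after-turn tx ty -6.6 12.2
t: 4.97
ee_pos: [520.6, -379.2, 272.8]
orientation: [-3.126, -0.315, 0.0]
ft_force: [0.2, -0.2, 0.1]
width: 88.2
t 4.97 pos [ 520.6 -379.2  272.8] yaw -78.48 tilt 0.01 F [ 0.2 -0.2  0.1] w 88.2 q6 0.72
rz 0.27  now-frame tx ty tz [-7.3 12.6 35.8]  after-turn tx ty -7.2 12.7
```

```bash
python3 -m handwheel '[{"gripper":0,"tx":-0.007,"ty":0.0125,"tz":0,"rx":0,"ry":0,"rz":0.3},{"gripper":0,"tx":0,"ty":0,"tz":0.016,"rx":0,"ry":0,"rz":0},{"gripper":0,"tx":0,"ty":0,"tz":0.02,"rx":0,"ry":0,"rz":0},{"gripper":0,"tx":0,"ty":0,"tz":0,"rx":0,"ry":0,"rz":0},{"gripper":0,"tx":0,"ty":0,"tz":0,"rx":0,"ry":0,"rz":0}]'
python3 go.py 516 -393 237 -78.75
```

```text
t: 5.6
ee_pos: [515.9, -393.0, 236.4]
orientation: [-3.126, -0.306, 0.001]
ft_force: [0.1, 0.2, 0.2]
width: 87.9
t 5.60 pos [ 515.9 -393.   236.4] yaw -78.81 tilt 0.05 F [0.1 0.2 0.2] w 87.9 q6 0.71
rz -0.06  now-frame tx ty tz [ 0.1 -0.  -0.6]  after-turn tx ty 0.1 -0.0
```

```bash
python3 - <<'E'
from h import *
q=shot("side"); crop(q,(225,175,325,275),7,"pics/a2s.png")
E
```

```text
(no output)
```

View pics/a2s.png

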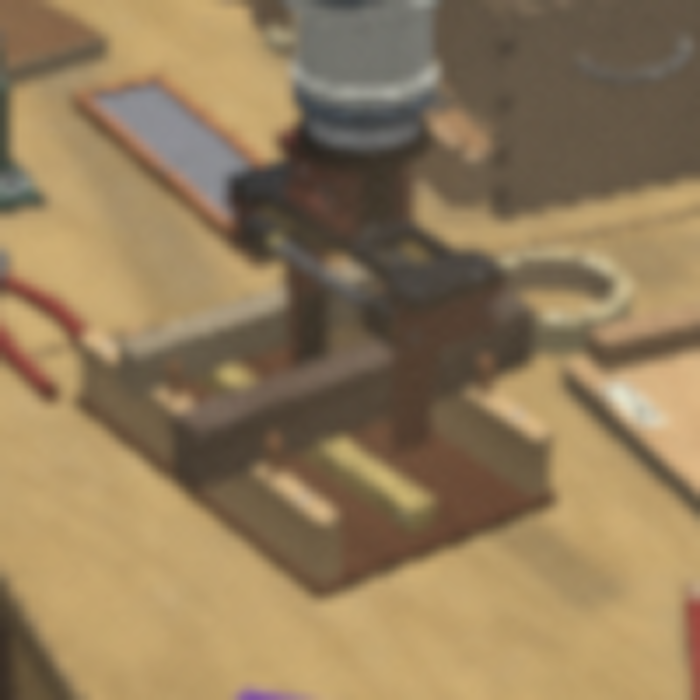

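```bash
python3 -m handwheel '[{"gripper":1,"tx":0,"ty":0,"tz":0,"rx":0,"ry":0,"rz":0},{"gripper":1,"tx":0,"ty":0,"tz":0,"rx":0,"ry":0,"rz":0},{"gripper":1,"tx":0,"ty":0,"tz":0,"rx":0,"ry":0,"rz":0},{"gripper":1,"tx":0,"ty":0,"tz":0,"rx":0,"ry":0,"rz":0},{"gripper":1,"tx":0,"ty":0,"tz":0,"rx":0,"ry":0,"rz":0},{"gripper":1,"tx":0,"ty":0,"tz":0,"rx":0,"ry":0,"rz":0},{"gripper":1,"tx":0,"ty":0,"tz":0,"rx":0,"ry":0,"rz":0},{"gripper":1,"tx":0,"ty":0,"tz":0,"rx":0,"ry":0,"rz":0}]'
python3 go.py
```

```text
t: 6.65
ee_pos: [515.9, -393.2, 236.9]
orientation: [3.127, 0.306, 0.0]
ft_force: [-0.3, -0.7, -0.1]
width: 23.8
t 6.65 pos [ 515.9 -393.2  236.9] yaw -78.82 tilt 0.01 F [-0.3 -0.7 -0.1] w 23.8 q6 0.71
```

```bash
python3 -m handwheel '[{"gripper":1,"tx":0,"ty":0,"tz":-0.01,"rx":0,"ry":0,"rz":0},{"gripper":1,"tx":0,"ty":0,"tz":-0.02,"rx":0,"ry":0,"rz":0},{"gripper":1,"tx":0,"ty":0,"tz":-0.03,"rx":0,"ry":0,"rz":0},{"gripper":1,"tx":0,"ty":0,"tz":-0.035,"rx":0,"ry":0,"rz":0},{"gripper":1,"tx":0,"ty":0,"tz":-0.035,"rx":0,"ry":0,"rz":0},{"gripper":1,"tx":0,"ty":0,"tz":-0.03,"rx":0,"ry":0,"rz":0},{"gripper":1,"tx":0,"ty":0,"tz":-0.02,"rx":0,"ry":0,"rz":0},{"gripper":1,"tx":0,"ty":0,"tz":0,"rx":0,"ry":0,"rz":0}]'
python3 go.py 535 364 400 13
```

```text
t: 7.65
ee_pos: [516.1, -393.3, 419.2]
orientation: [3.124, 0.306, 0.004]
ft_force: [-0.1, 0.0, -2.3]
width: 23.6
t 7.65 pos [ 516.1 -393.3  419.2] yaw -78.82 tilt 0.22 F [-0.1  0.  -2.3] w 23.6 q6 0.71
rz -91.82  now-frame tx ty tz [ 165.3 -739.3   17.5]  after-turn tx ty 733.6 188.8
```

```bash
python3 -m handwheel '[{"gripper":1,"tx":0,"ty":0,"tz":0,"rx":0,"ry":0,"rz":-9},{"gripper":1,"tx":0,"ty":0,"tz":0,"rx":0,"ry":0,"rz":-9},{"gripper":1,"tx":0,"ty":0,"tz":0,"rx":0,"ry":0,"rz":-9},{"gripper":1,"tx":0,"ty":0,"tz":0,"rx":0,"ry":0,"rz":-9},{"gripper":1,"tx":0,"ty":0,"tz":0,"rx":0,"ry":0,"rz":-9},{"gripper":1,"tx":0,"ty":0,"tz":0,"rx":0,"ry":0,"rz":-9},{"gripper":1,"tx":0,"ty":0,"tz":0,"rx":0,"ry":0,"rz":-9},{"gripper":1,"tx":0,"ty":0,"tz":0,"rx":0,"ry":0,"rz":-9}]'
python3 -m handwheel '[{"gripper":1,"tx":0,"ty":0,"tz":0,"rx":0,"ry":0,"rz":-9},{"gripper":1,"tx":0,"ty":0,"tz":0,"rx":0,"ry":0,"rz":-9},{"gripper":1,"tx":0.02,"ty":0.005,"tz":0,"rx":0,"ry":0,"rz":-1.8},{"gripper":1,"tx":0.04,"ty":0.01,"tz":0,"rx":0,"ry":0,"rz":0},{"gripper":1,"tx":0.048,"ty":0.012,"tz":0,"rx":0,"ry":0,"rz":0},{"gripper":1,"tx":0.048,"ty":0.012,"tz":0,"rx":0,"ry":0,"rz":0},{"gripper":1,"tx":0.048,"ty":0.012,"tz":0,"rx":0,"ry":0,"rz":0},{"gripper":1,"tx":0.048,"ty":0.012,"tz":0,"rx":0,"ry":0,"rz":0}]'
python3 go.py 535 364 400 13
```

```text
t: 8.65
ee_pos: [515.6, -392.9, 415.1]
orientation: [-2.342, -2.089, 0.001]
ft_force: [-1.1, 0.1, -1.5]
width: 24.1
t: 9.65
ee_pos: [520.5, -130.8, 416.3]
orientation: [-1.958, -2.455, 0.0]
ft_force: [1.1, 0.2, -0.6]
width: 23.8
t 9.65 pos [ 520.5 -130.8  416.3] yaw 12.84 tilt 0.08 F [ 1.1  0.2 -0.6] w 23.8 q6 -0.49
rz -0.16  now-frame tx ty tz [479.1 124.2  16.6]  after-turn tx ty 478.8 125.5
```

```bash
python3 -m handwheel '[{"gripper":1,"tx":0.05,"ty":0.013,"tz":0,"rx":0,"ry":0,"rz":0},{"gripper":1,"tx":0.05,"ty":0.013,"tz":0,"rx":0,"ry":0,"rz":0},{"gripper":1,"tx":0.05,"ty":0.013,"tz":0,"rx":0,"ry":0,"rz":0},{"gripper":1,"tx":0.05,"ty":0.013,"tz":0,"rx":0,"ry":0,"rz":0},{"gripper":1,"tx":0.05,"ty":0.013,"tz":0,"rx":0,"ry":0,"rz":0},{"gripper":1,"tx":0.05,"ty":0.013,"tz":0,"rx":0,"ry":0,"rz":0},{"gripper":1,"tx":0.05,"ty":0.013,"tz":0,"rx":0,"ry":0,"rz":0},{"gripper":1,"tx":0.05,"ty":0.013,"tz":0,"rx":0,"ry":0,"rz":0}]'
python3 -m handwheel '[{"gripper":1,"tx":0,"ty":0,"tz":0,"rx":0,"ry":0,"rz":0},{"gripper":1,"tx":0,"ty":0,"tz":0,"rx":0,"ry":0,"rz":0}]'
python3 go.py 535 364 300 13
```

```text
t: 10.65
ee_pos: [531.4, 281.9, 416.2]
orientation: [-1.958, -2.456, 0.002]
ft_force: [0.8, -0.2, -0.9]
width: 24.0
t: 10.9
ee_pos: [531.8, 279.7, 416.1]
orientation: [-1.956, -2.458, 0.003]
ft_force: [-0.1, -0.5, -1.5]
width: 23.8
t 10.90 pos [531.8 279.7 416.1] yaw 12.97 tilt 0.12 F [-0.1 -0.5 -1.5] w 23.8 q6 0.24
rz -0.03  now-frame tx ty tz [ 81.5  22.3 116. ]  after-turn tx ty 81.4 22.1
```

```bash
python3 -m handwheel '[{"gripper":1,"tx":0.041,"ty":0.011,"tz":0,"rx":0,"ry":0,"rz":0},{"gripper":1,"tx":0.0405,"ty":0.011,"tz":0.03,"rx":0,"ry":0,"rz":0},{"gripper":1,"tx":0,"ty":0,"tz":0.045,"rx":0,"ry":0,"rz":0},{"gripper":1,"tx":0,"ty":0,"tz":0.045,"rx":0,"ry":0,"rz":0},{"gripper":1,"tx":0,"ty":0,"tz":0.035,"rx":0,"ry":0,"rz":0},{"gripper":1,"tx":0,"ty":0,"tz":0.03,"rx":0,"ry":0,"rz":0},{"gripper":1,"tx":0,"ty":0,"tz":0,"rx":0,"ry":0,"rz":0},{"gripper":1,"tx":0,"ty":0,"tz":0,"rx":0,"ry":0,"rz":0}]'
python3 go.py 535 364 207 13
python3 - <<'E'
from h import *
p=shot("top");q=shot("side"); crop(q,(165,110,285,210),6,"pics/b1s.png"); crop(p,(70,150,200,260),6,"pics/b1.png")
E
```

```text
t: 11.9
ee_pos: [536.5, 363.4, 233.0]
orientation: [1.958, 2.457, 0.001]
ft_force: [-0.0, -0.4, -1.8]
width: 23.7
t 11.90 pos [536.5 363.4 233. ] yaw 12.89 tilt 0.05 F [-0.  -0.4 -1.8] w 23.7 q6 0.35
rz -0.11  now-frame tx ty tz [ 0.9 -1.4 26. ]  after-turn tx ty 0.9 -1.4
```

View pics/b1s.png

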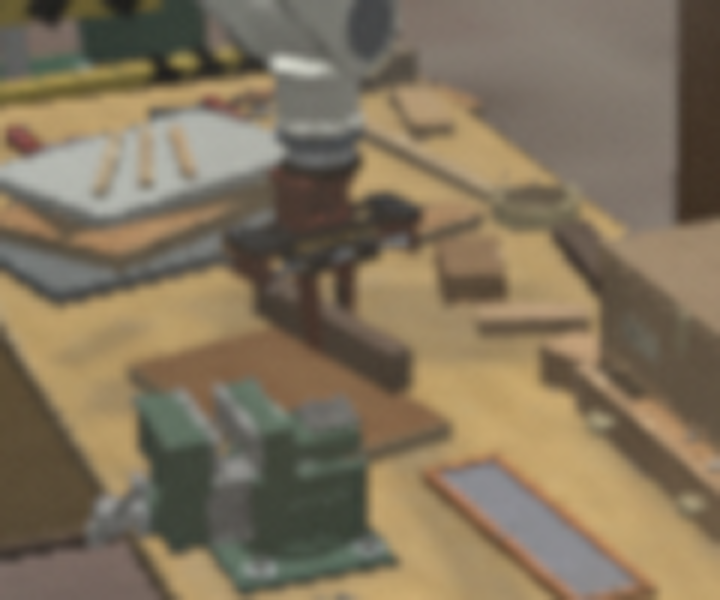

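View pics/b1.png

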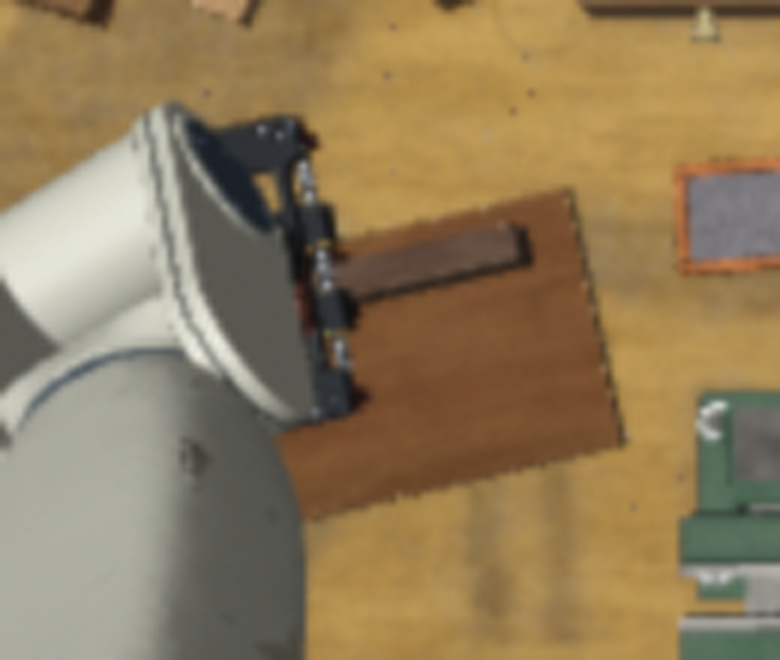

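```bash
python3 -m handwheel '[{"gripper":1,"tx":0,"ty":0,"tz":0.01,"rx":0,"ry":0,"rz":0},{"gripper":1,"tx":0,"ty":0,"tz":0.01,"rx":0,"ry":0,"rz":0},{"gripper":1,"tx":0,"ty":0,"tz":0.005,"rx":0,"ry":0,"rz":0},{"gripper":1,"tx":0,"ty":0,"tz":0,"rx":0,"ry":0,"rz":0},{"gripper":1,"tx":0,"ty":0,"tz":0,"rx":0,"ry":0,"rz":0}]'
python3 go.py
python3 -m handwheel '[{"gripper":1,"tx":0,"ty":0,"tz":0.001,"rx":0,"ry":0,"rz":0},{"gripper":1,"tx":0,"ty":0,"tz":0,"rx":0,"ry":0,"rz":0}]'; python3 go.py
```

```text
t: 12.62
ee_pos: [536.0, 364.1, 206.8]
orientation: [-1.956, -2.458, 0.0]
ft_force: [0.0, -0.1, -0.8]
width: 23.8
t 12.62 pos [536.  364.1 206.8] yaw 12.98 tilt 0.01 F [ 0.  -0.1 -0.8] w 23.8 q6 0.35
t: 12.88
ee_pos: [536.0, 364.0, 205.9]
orientation: [1.956, 2.458, 0.0]
ft_force: [0.3, 0.4, -1.2]
width: 23.7
t 12.88 pos [536.  364.  205.9] yaw 12.98 tilt 0.00 F [ 0.3  0.4 -1.2] w 23.7 q6 0.35
```

```bash
python3 -m handwheel '[{"gripper":1,"tx":0,"ty":0,"tz":0.001,"rx":0,"ry":0,"rz":0},{"gripper":1,"tx":0,"ty":0,"tz":0,"rx":0,"ry":0,"rz":0}]'; python3 go.py
```

```text
t: 13.12
ee_pos: [536.0, 364.1, 205.8]
orientation: [1.956, 2.458, 0.0]
ft_force: [-2.3, -1.4, 6.4]
width: 24.0
t 13.12 pos [536.  364.1 205.8] yaw 12.98 tilt 0.01 F [-2.3 -1.4  6.4] w 24.0 q6 0.35
```

```bash
python3 -m handwheel '[{"gripper":0.6,"tx":0,"ty":0,"tz":0,"rx":0,"ry":0,"rz":0},{"gripper":0.4,"tx":0,"ty":0,"tz":0,"rx":0,"ry":0,"rz":0},{"gripper":0.3,"tx":0,"ty":0,"tz":0,"rx":0,"ry":0,"rz":0},{"gripper":0.3,"tx":0,"ty":0,"tz":0,"rx":0,"ry":0,"rz":0},{"gripper":0.3,"tx":0,"ty":0,"tz":-0.02,"rx":0,"ry":0,"rz":0},{"gripper":0.3,"tx":0,"ty":0,"tz":-0.03,"rx":0,"ry":0,"rz":0},{"gripper":0.3,"tx":0,"ty":0,"tz":-0.05,"rx":0,"ry":0,"rz":0},{"gripper":0.3,"tx":0,"ty":0,"tz":-0.05,"rx":0,"ry":0,"rz":0}]'
python3 go.py 498 -295 360 -78.75
```

```text
t: 14.12
ee_pos: [535.9, 363.9, 357.6]
orientation: [1.956, 2.458, 0.001]
ft_force: [1.0, 0.6, 0.3]
width: 61.2
t 14.12 pos [535.9 363.9 357.6] yaw 12.98 tilt 0.04 F [1.  0.6 0.3] w 61.2 q6 0.35
rz 91.73  now-frame tx ty tz [-633.6 -184.9   -2.6]  after-turn tx ty -165.7 638.9
```

```bash
python3 -m handwheel '[{"gripper":0.3,"tx":-0.053,"ty":-0.0155,"tz":0,"rx":0,"ry":0,"rz":0},{"gripper":0.3,"tx":-0.053,"ty":-0.0155,"tz":0,"rx":0,"ry":0,"rz":0},{"gripper":0.3,"tx":-0.053,"ty":-0.0155,"tz":0,"rx":0,"ry":0,"rz":0},{"gripper":0.3,"tx":-0.053,"ty":-0.0155,"tz":0,"rx":0,"ry":0,"rz":0},{"gripper":0.3,"tx":-0.053,"ty":-0.0155,"tz":0,"rx":0,"ry":0,"rz":0},{"gripper":0.3,"tx":-0.053,"ty":-0.0155,"tz":0,"rx":0,"ry":0,"rz":0},{"gripper":0.3,"tx":-0.053,"ty":-0.0155,"tz":0,"rx":0,"ry":0,"rz":0},{"gripper":0.3,"tx":-0.053,"ty":-0.0155,"tz":0,"rx":0,"ry":0,"rz":0}]'
python3 -m handwheel '[{"gripper":0.3,"tx":-0.053,"ty":-0.0155,"tz":0,"rx":0,"ry":0,"rz":0},{"gripper":0.3,"tx":-0.053,"ty":-0.0155,"tz":0,"rx":0,"ry":0,"rz":0},{"gripper":0.3,"tx":-0.053,"ty":-0.0155,"tz":0,"rx":0,"ry":0,"rz":0},{"gripper":0.3,"tx":-0.053,"ty":-0.0155,"tz":0,"rx":0,"ry":0,"rz":0},{"gripper":0.3,"tx":0,"ty":0,"tz":0,"rx":0,"ry":0,"rz":9},{"gripper":0.3,"tx":0,"ty":0,"tz":0,"rx":0,"ry":0,"rz":9},{"gripper":0.3,"tx":0,"ty":0,"tz":0,"rx":0,"ry":0,"rz":9},{"gripper":0.3,"tx":0,"ty":0,"tz":0,"rx":0,"ry":0,"rz":9}]'
python3 -m handwheel '[{"gripper":0.3,"tx":0,"ty":0,"tz":0,"rx":0,"ry":0,"rz":9},{"gripper":0.3,"tx":0,"ty":0,"tz":0,"rx":0,"ry":0,"rz":9},{"gripper":0.3,"tx":0,"ty":0,"tz":0,"rx":0,"ry":0,"rz":9},{"gripper":0.3,"tx":0,"ty":0,"tz":0,"rx":0,"ry":0,"rz":9},{"gripper":0.3,"tx":0,"ty":0,"tz":0,"rx":0,"ry":0,"rz":9},{"gripper":0.3,"tx":0,"ty":0,"tz":0,"rx":0,"ry":0,"rz":9},{"gripper":0.3,"tx":0,"ty":0,"tz":0,"rx":0,"ry":0,"rz":1.7},{"gripper":0.3,"tx":0,"ty":0,"tz":0,"rx":0,"ry":0,"rz":0}]'
python3 go.py 498 -295 237 -78.75
```

```text
t: 15.12
ee_pos: [510.1, -78.7, 356.5]
orientation: [1.955, 2.457, 0.002]
ft_force: [0.8, -0.0, 0.8]
width: 61.2
t: 16.12
ee_pos: [497.5, -297.6, 356.4]
orientation: [2.624, 1.726, 0.001]
ft_force: [0.7, -0.3, 0.1]
width: 61.3
t: 17.12
ee_pos: [497.6, -297.5, 355.7]
orientation: [3.125, 0.312, 0.001]
ft_force: [0.3, -0.4, 0.0]
width: 61.4
t 17.12 pos [ 497.6 -297.5  355.7] yaw -78.59 tilt 0.05 F [ 0.3 -0.4  0. ] w 61.4 q6 0.81
rz 0.16  now-frame tx ty tz [  0.8  -2.4 118.7]  after-turn tx ty 0.9 -2.4
```

```bash
python3 -m handwheel '[{"gripper":0.3,"tx":0.001,"ty":-0.0025,"tz":0.03,"rx":0,"ry":0,"rz":0.2},{"gripper":0.3,"tx":0,"ty":0,"tz":0.04,"rx":0,"ry":0,"rz":0},{"gripper":0.3,"tx":0,"ty":0,"tz":0.03,"rx":0,"ry":0,"rz":0},{"gripper":0.3,"tx":0,"ty":0,"tz":0.0185,"rx":0,"ry":0,"rz":0},{"gripper":0.3,"tx":0,"ty":0,"tz":0,"rx":0,"ry":0,"rz":0},{"gripper":0.3,"tx":0,"ty":0,"tz":0,"rx":0,"ry":0,"rz":0}]'
python3 go.py 498 -295 237 -78.75
python3 - <<'E'
from h import *
q=shot("side"); crop(q,(225,175,325,275),7,"pics/d1s.png")
E
```

```text
t: 17.88
ee_pos: [498.6, -295.1, 237.4]
orientation: [3.126, 0.304, 0.002]
ft_force: [0.3, 0.1, 0.2]
width: 61.4
t 17.88 pos [ 498.6 -295.1  237.4] yaw -78.90 tilt 0.09 F [0.3 0.1 0.2] w 61.4 q6 0.82
rz -0.15  now-frame tx ty tz [-0.5 -0.3  0.4]  after-turn tx ty -0.5 -0.3
```

View pics/d1s.png

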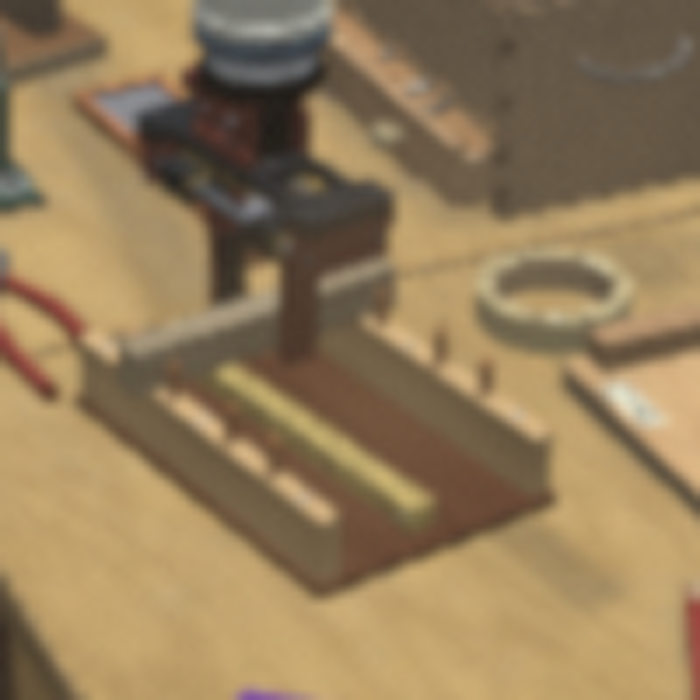

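Jaws straddle the strip (fingers at about (230,270) and (300,330) in the crop). Close and lift.

```bash
python3 -m handwheel '[{"gripper":1,"tx":0,"ty":0,"tz":0,"rx":0,"ry":0,"rz":0},{"gripper":1,"tx":0,"ty":0,"tz":0,"rx":0,"ry":0,"rz":0},{"gripper":1,"tx":0,"ty":0,"tz":0,"rx":0,"ry":0,"rz":0},{"gripper":1,"tx":0,"ty":0,"tz":0,"rx":0,"ry":0,"rz":0},{"gripper":1,"tx":0,"ty":0,"tz":0,"rx":0,"ry":0,"rz":0},{"gripper":1,"tx":0,"ty":0,"tz":0,"rx":0,"ry":0,"rz":0},{"gripper":1,"tx":0,"ty":0,"tz":0,"rx":0,"ry":0,"rz":0},{"gripper":1,"tx":0,"ty":0,"tz":0,"rx":0,"ry":0,"rz":0}]'
python3 go.py
python3 -m handwheel '[{"gripper":1,"tx":0,"ty":0,"tz":-0.01,"rx":0,"ry":0,"rz":0},{"gripper":1,"tx":0,"ty":0,"tz":-0.02,"rx":0,"ry":0,"rz":0},{"gripper":1,"tx":0,"ty":0,"tz":-0.03,"rx":0,"ry":0,"rz":0},{"gripper":1,"tx":0,"ty":0,"tz":-0.035,"rx":0,"ry":0,"rz":0},{"gripper":1,"tx":0,"ty":0,"tz":-0.035,"rx":0,"ry":0,"rz":0},{"gripper":1,"tx":0,"ty":0,"tz":-0.03,"rx":0,"ry":0,"rz":0},{"gripper":1,"tx":0,"ty":0,"tz":-0.02,"rx":0,"ry":0,"rz":0},{"gripper":1,"tx":0,"ty":0,"tz":0,"rx":0,"ry":0,"rz":0}]'
python3 go.py 449 344 400 13
```

```text
t: 18.92
ee_pos: [498.1, -294.9, 236.5]
orientation: [3.127, 0.303, 0.0]
ft_force: [-0.0, -0.8, 1.2]
width: 20.2
t 18.93 pos [ 498.1 -294.9  236.5] yaw -78.92 tilt 0.01 F [-0.  -0.8  1.2] w 20.2 q6 0.82
t: 19.92
ee_pos: [498.3, -295.0, 419.4]
orientation: [3.124, 0.303, 0.006]
ft_force: [0.0, -0.0, -0.4]
width: 19.8
t 19.93 pos [ 498.3 -295.   419.4] yaw -78.92 tilt 0.28 F [ 0.  -0.  -0.4] w 19.8 q6 0.82
rz -91.92  now-frame tx ty tz [  74.3 -636.6   17.5]  after-turn tx ty 633.7 95.7
```

```bash
python3 -m handwheel '[{"gripper":1,"tx":0,"ty":0,"tz":0,"rx":0,"ry":0,"rz":-9},{"gripper":1,"tx":0,"ty":0,"tz":0,"rx":0,"ry":0,"rz":-9},{"gripper":1,"tx":0,"ty":0,"tz":0,"rx":0,"ry":0,"rz":-9},{"gripper":1,"tx":0,"ty":0,"tz":0,"rx":0,"ry":0,"rz":-9},{"gripper":1,"tx":0,"ty":0,"tz":0,"rx":0,"ry":0,"rz":-9},{"gripper":1,"tx":0,"ty":0,"tz":0,"rx":0,"ry":0,"rz":-9},{"gripper":1,"tx":0,"ty":0,"tz":0,"rx":0,"ry":0,"rz":-9},{"gripper":1,"tx":0,"ty":0,"tz":0,"rx":0,"ry":0,"rz":-9}]'
python3 -m handwheel '[{"gripper":1,"tx":0,"ty":0,"tz":0,"rx":0,"ry":0,"rz":-9},{"gripper":1,"tx":0,"ty":0,"tz":0,"rx":0,"ry":0,"rz":-9},{"gripper":1,"tx":0.02,"ty":0.003,"tz":0,"rx":0,"ry":0,"rz":-1.9},{"gripper":1,"tx":0.04,"ty":0.006,"tz":0,"rx":0,"ry":0,"rz":0},{"gripper":1,"tx":0.048,"ty":0.007,"tz":0,"rx":0,"ry":0,"rz":0},{"gripper":1,"tx":0.048,"ty":0.007,"tz":0,"rx":0,"ry":0,"rz":0},{"gripper":1,"tx":0.048,"ty":0.007,"tz":0,"rx":0,"ry":0,"rz":0},{"gripper":1,"tx":0.048,"ty":0.007,"tz":0,"rx":0,"ry":0,"rz":0}]'
python3 -m handwheel '[{"gripper":1,"tx":0.048,"ty":0.007,"tz":0,"rx":0,"ry":0,"rz":0},{"gripper":1,"tx":0.048,"ty":0.007,"tz":0,"rx":0,"ry":0,"rz":0},{"gripper":1,"tx":0.048,"ty":0.007,"tz":0,"rx":0,"ry":0,"rz":0},{"gripper":1,"tx":0.048,"ty":0.007,"tz":0,"rx":0,"ry":0,"rz":0},{"gripper":1,"tx":0.048,"ty":0.007,"tz":0,"rx":0,"ry":0,"rz":0},{"gripper":1,"tx":0.04,"ty":0.007,"tz":0,"rx":0,"ry":0,"rz":0},{"gripper":1,"tx":0.02,"ty":0.003,"tz":0,"rx":0,"ry":0,"rz":0},{"gripper":1,"tx":0,"ty":0,"tz":0,"rx":0,"ry":0,"rz":0}]'
python3 go.py 449 344 300 13
```

```text
t: 20.92
ee_pos: [497.7, -294.6, 415.6]
orientation: [-2.345, -2.088, 0.001]
ft_force: [-0.3, -0.2, -0.3]
width: 20.4
t: 21.92
ee_pos: [477.0, -38.5, 416.2]
orientation: [-1.959, -2.455, 0.0]
ft_force: [0.7, 0.0, -0.5]
width: 19.4
t: 22.92
ee_pos: [453.9, 262.4, 416.1]
orientation: [-1.954, -2.459, 0.001]
ft_force: [0.1, 0.5, -0.5]
width: 19.5
t 22.93 pos [453.9 262.4 416.1] yaw 13.05 tilt 0.05 F [ 0.1  0.5 -0.5] w 19.5 q6 0.27
rz 0.05  now-frame tx ty tz [ 80.7  13.8 116.1]  after-turn tx ty 80.6 13.6
```

```bash
python3 -m handwheel '[{"gripper":1,"tx":0.04,"ty":0.007,"tz":0,"rx":0,"ry":0,"rz":0},{"gripper":1,"tx":0.0405,"ty":0.0065,"tz":0.03,"rx":0,"ry":0,"rz":0},{"gripper":1,"tx":0,"ty":0,"tz":0.045,"rx":0,"ry":0,"rz":0},{"gripper":1,"tx":0,"ty":0,"tz":0.045,"rx":0,"ry":0,"rz":0},{"gripper":1,"tx":0,"ty":0,"tz":0.035,"rx":0,"ry":0,"rz":0},{"gripper":1,"tx":0,"ty":0,"tz":0.03,"rx":0,"ry":0,"rz":0},{"gripper":1,"tx":0,"ty":0,"tz":0.01,"rx":0,"ry":0,"rz":0},{"gripper":1,"tx":0,"ty":0,"tz":0,"rx":0,"ry":0,"rz":0}]'
python3 go.py 449 344 207 13
python3 - <<'E'
from h import *
p=shot("top");q=shot("side"); crop(q,(165,110,285,210),6,"pics/e1s.png"); crop(p,(70,150,200,260),6,"pics/e1.png")
E
```

```text
t: 23.92
ee_pos: [449.9, 342.2, 221.4]
orientation: [-1.957, -2.457, 0.002]
ft_force: [-0.0, 0.1, -1.4]
width: 20.0
t 23.93 pos [449.9 342.2 221.4] yaw 12.91 tilt 0.06 F [-0.   0.1 -1.4] w 20.0 q6 0.40
rz -0.09  now-frame tx ty tz [ 1.9 -0.5 14.4]  after-turn tx ty 1.9 -0.5
```

View pics/e1s.png

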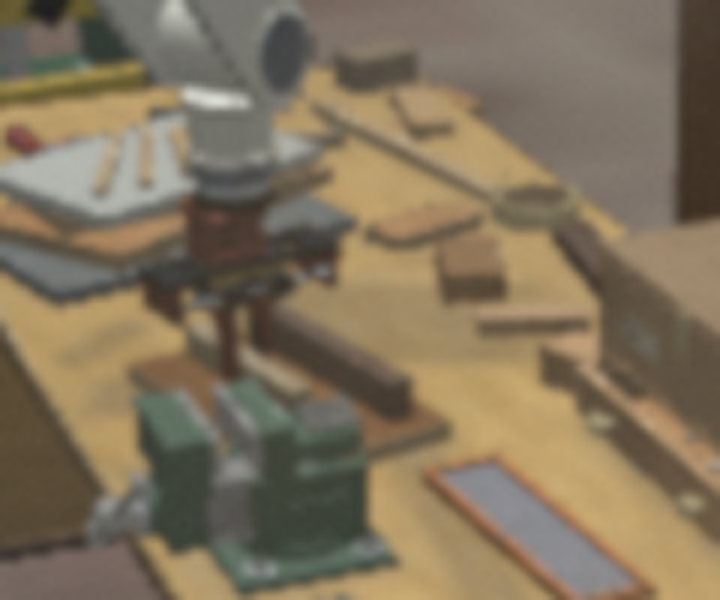

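View pics/e1.png

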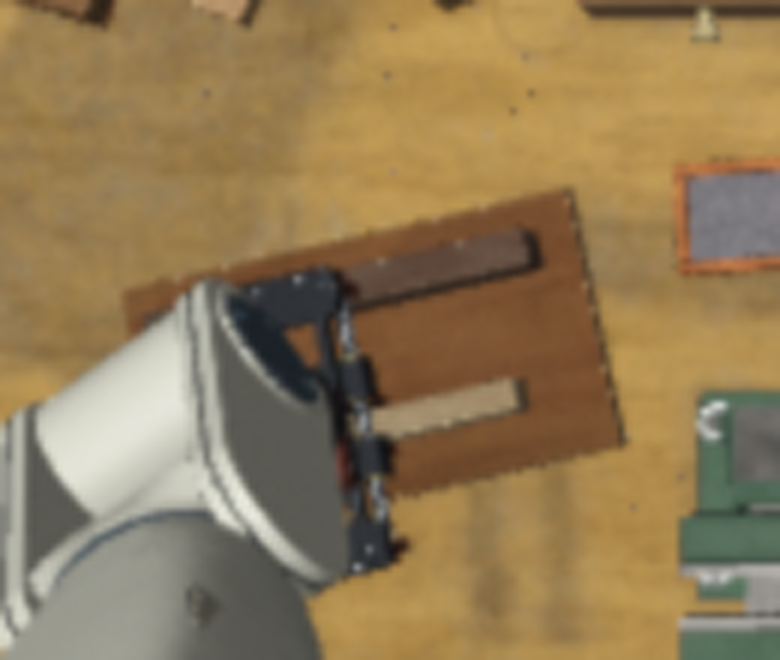

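Batten stands on the board, strip is over its place. Lower it.

```bash
python3 -m handwheel '[{"gripper":1,"tx":0,"ty":0,"tz":0.01,"rx":0,"ry":0,"rz":0},{"gripper":1,"tx":0,"ty":0,"tz":0.003,"rx":0,"ry":0,"rz":0},{"gripper":1,"tx":0,"ty":0,"tz":0,"rx":0,"ry":0,"rz":0},{"gripper":1,"tx":0,"ty":0,"tz":0,"rx":0,"ry":0,"rz":0}]'
python3 go.py
python3 -m handwheel '[{"gripper":1,"tx":0,"ty":0,"tz":0.001,"rx":0,"ry":0,"rz":0},{"gripper":1,"tx":0,"ty":0,"tz":0,"rx":0,"ry":0,"rz":0}]'; python3 go.py
```

```text
t: 24.52
ee_pos: [449.8, 343.0, 208.5]
orientation: [1.956, 2.458, 0.0]
ft_force: [0.9, -0.4, -0.5]
width: 19.9
t 24.52 pos [449.8 343.  208.5] yaw 12.98 tilt 0.00 F [ 0.9 -0.4 -0.5] w 19.9 q6 0.40
t: 24.78
ee_pos: [449.8, 343.0, 207.4]
orientation: [1.956, 2.458, 0.0]
ft_force: [-0.4, -0.3, -0.7]
width: 19.9
t 24.77 pos [449.8 343.  207.4] yaw 12.98 tilt 0.00 F [-0.4 -0.3 -0.7] w 19.9 q6 0.40
```

```bash
python3 -m handwheel '[{"gripper":1,"tx":0,"ty":0,"tz":0.001,"rx":0,"ry":0,"rz":0},{"gripper":1,"tx":0,"ty":0,"tz":0.0007,"rx":0,"ry":0,"rz":0},{"gripper":1,"tx":0,"ty":0,"tz":0,"rx":0,"ry":0,"rz":0}]'; python3 go.py
```

```text
t: 25.15
ee_pos: [449.7, 342.9, 205.6]
orientation: [-1.956, -2.458, 0.0]
ft_force: [0.5, -0.9, -0.2]
width: 20.1
t 25.15 pos [449.7 342.9 205.6] yaw 12.98 tilt 0.01 F [ 0.5 -0.9 -0.2] w 20.1 q6 0.40
```

```bash
python3 -m handwheel '[{"gripper":1,"tx":0,"ty":0,"tz":0.0007,"rx":0,"ry":0,"rz":0},{"gripper":1,"tx":0,"ty":0,"tz":0,"rx":0,"ry":0,"rz":0}]'; python3 go.py
```

```text
t: 25.4
ee_pos: [449.8, 343.0, 205.5]
orientation: [1.956, 2.458, 0.0]
ft_force: [-0.7, -1.2, 4.8]
width: 19.7
t 25.40 pos [449.8 343.  205.5] yaw 12.98 tilt 0.00 F [-0.7 -1.2  4.8] w 19.7 q6 0.40
```

```bash
python3 -m handwheel '[{"gripper":0.6,"tx":0,"ty":0,"tz":0,"rx":0,"ry":0,"rz":0},{"gripper":0.5,"tx":0,"ty":0,"tz":0,"rx":0,"ry":0,"rz":0},{"gripper":0.4,"tx":0,"ty":0,"tz":0,"rx":0,"ry":0,"rz":0},{"gripper":0.4,"tx":0,"ty":0,"tz":0,"rx":0,"ry":0,"rz":0},{"gripper":0.4,"tx":0,"ty":0,"tz":-0.02,"rx":0,"ry":0,"rz":0},{"gripper":0.4,"tx":0,"ty":0,"tz":-0.03,"rx":0,"ry":0,"rz":0},{"gripper":0.4,"tx":0,"ty":0,"tz":-0.05,"rx":0,"ry":0,"rz":0},{"gripper":0.4,"tx":0,"ty":0,"tz":-0.05,"rx":0,"ry":0,"rz":0}]'
python3 -m handwheel '[{"gripper":0.4,"tx":-0.04,"ty":0,"tz":-0.04,"rx":0,"ry":0,"rz":0},{"gripper":0.4,"tx":-0.05,"ty":0,"tz":0,"rx":0,"ry":0,"rz":0},{"gripper":0.4,"tx":-0.05,"ty":0,"tz":0,"rx":0,"ry":0,"rz":0},{"gripper":0.4,"tx":-0.05,"ty":0,"tz":0,"rx":0,"ry":0,"rz":0}]'
python3 - <<'E'
from fit import *
p=shot("top"); C=cloud(p); np.savez("top1.npz",**p); Z=C[:,:,2]; hsv=cv2.cvtColor(p["image"],cv2.COLOR_RGB2HSV); u=np.mgrid[0:384,0:512]
q=shot("side"); crop(q,(165,110,345,280),4,"pics/f1s.png"); crop(p,(70,150,350,250),2.8,"pics/f1.png")
box=(u[1]>270)&(u[1]<355)&(u[0]>170)&(u[0]<238)
y=(hsv[:,:,0]>20)&(hsv[:,:,0]<35)&(hsv[:,:,1]>90)&(Z>17)&(Z<32)&box; rect(C[y],"rule")
y=(Z>17)&(Z<32)&box&(abs((C[:,:,0]-507)*.98+(C[:,:,1]+342)*.196)<45); rect(C[y],"ruleZ")
r=box&(Z>42)&(Z<57); s=(C[:,:,0]-507)*.98+(C[:,:,1]+342)*.196
rect(C[r&(s>40)],"rail+"); rect(C[r&(s<-40)],"rail-")
for lo in(-110,-60,-10,40,90):
    t=(C[:,:,0]-507)*-.196+(C[:,:,1]+342)*.98; k=y&(t>lo-25)&(t<lo+25)
    print(lo,C[k].mean(0).round(1),k.sum())
rect(C[(Z>50)&(Z<70)&(u[1]<190)&(u[1]>80)&(u[0]>150)&(u[0]<202)],"bat"); rect(C[(Z>42)&(Z<55)&(u[1]<190)&(u[1]>80)&(u[0]>202)&(u[0]<250)],"strip")
E
python3 go.py
```

```text
t: 26.4
ee_pos: [449.5, 342.8, 357.7]
orientation: [1.956, 2.458, 0.001]
ft_force: [0.2, 0.4, -0.4]
width: 52.8
t: 26.9
ee_pos: [492.3, 156.3, 396.7]
orientation: [1.955, 2.458, 0.003]
ft_force: [-0.3, 0.9, -0.3]
width: 52.7
rule     N185 centre [ 502.4 -338.8] mean [ 502.2 -339.3] rect [ 501.9 -339.3] [ 15.7 230.5] ang 102.73 len 229.3 wid 14.0 z 23.2
ruleZ    N230 centre [ 502.6 -338.5] mean [ 502.1 -336.4] rect [ 502.9 -338.5] [ 32.1 233.4] ang 102.50 len 231.5 wid 16.2 z 23.2
rail+    N228 centre [ 581.7 -328.5] mean [ 581.1 -326.7] rect [ 581.7 -328.3] [ 14.3 249. ] ang 101.04 len 247.5 wid 13.9 z 49.7
rail-    N232 centre [ 434.6 -356.1] mean [ 434.8 -355.8] rect [ 434.7 -356.7] [ 14.  248.7] ang 101.07 len 246.9 wid 13.9 z 49.2
-110 [ 524.8 -438.9   24. ] 29
-60 [ 516.2 -399.3   22.8] 48
-10 [ 505.6 -351.9   23.3] 45
40 [ 494.8 -304.1   23. ] 48
90 [ 483.9 -253.6   23.8] 53
bat      N37 centre [528.8 439.8] mean [529.6 433.2] rect [531.5 440.1] [11.5 55.6] ang 96.95 len 55.0 wid 11.8 z 58.7
strip    N59 centre [458.8 387.1] mean [456.7 414.3] rect [488.1 379. ] [106.  186.4] ang 74.42 len 210.2 wid 93.3 z 48.9
t 27.00 pos [492.8 154.4 396.5] yaw 12.75 tilt 0.08 F [-0.1 -0.2  0.6] w 52.9 q6 0.06
```

View pics/f1.png

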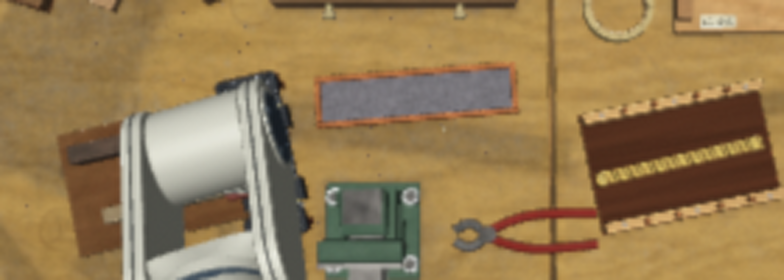

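View pics/f1s.png

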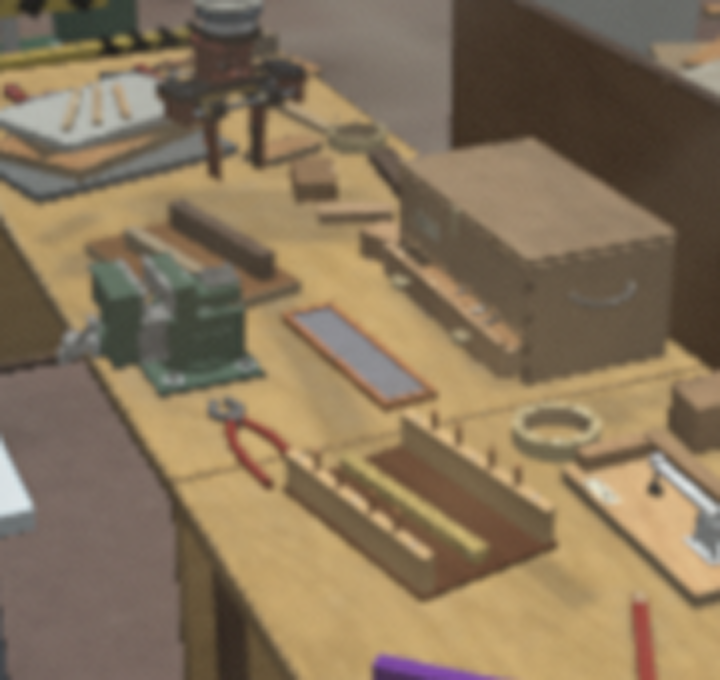

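```bash
python3 -m handwheel '[{"gripper":0.4,"tx":0,"ty":0,"tz":0,"rx":0,"ry":0,"rz":0.3}]'; python3 go.py 502.4 -339 280 12.5
```

```text
t: 27.12
ee_pos: [492.4, 157.6, 396.1]
orientation: [1.964, 2.451, 0.002]
ft_force: [-0.6, 0.0, -0.4]
width: 52.7
t 27.12 pos [492.4 157.6 396.1] yaw 12.58 tilt 0.08 F [-0.6  0.  -0.4] w 52.7 q6 0.07
rz 0.08  now-frame tx ty tz [-486.9  -98.5  115.8]  after-turn tx ty -487.0 -97.7
```

```bash
python3 -m handwheel '[{"gripper":0.4,"tx":-0.05,"ty":-0.01,"tz":0,"rx":0,"ry":0,"rz":0.1},{"gripper":0.4,"tx":-0.05,"ty":-0.01,"tz":0,"rx":0,"ry":0,"rz":0},{"gripper":0.4,"tx":-0.05,"ty":-0.01,"tz":0,"rx":0,"ry":0,"rz":0},{"gripper":0.4,"tx":-0.05,"ty":-0.01,"tz":0,"rx":0,"ry":0,"rz":0},{"gripper":0.4,"tx":-0.05,"ty":-0.01,"tz":0,"rx":0,"ry":0,"rz":0},{"gripper":0.4,"tx":-0.05,"ty":-0.01,"tz":0,"rx":0,"ry":0,"rz":0},{"gripper":0.4,"tx":-0.05,"ty":-0.01,"tz":0,"rx":0,"ry":0,"rz":0},{"gripper":0.4,"tx":-0.05,"ty":-0.01,"tz":0,"rx":0,"ry":0,"rz":0}]'
python3 -m handwheel '[{"gripper":0.4,"tx":-0.05,"ty":-0.01,"tz":0,"rx":0,"ry":0,"rz":0},{"gripper":0.4,"tx":-0.037,"ty":-0.008,"tz":0.02,"rx":0,"ry":0,"rz":0},{"gripper":0.4,"tx":0,"ty":0,"tz":0.04,"rx":0,"ry":0,"rz":0},{"gripper":0.4,"tx":0,"ty":0,"tz":0.04,"rx":0,"ry":0,"rz":0},{"gripper":0.4,"tx":0,"ty":0,"tz":0,"rx":0,"ry":0,"rz":0},{"gripper":0.4,"tx":0,"ty":0,"tz":0,"rx":0,"ry":0,"rz":0}]'; python3 go.py 502.4 -339 197 12.5
```

```text
t: 28.12
ee_pos: [502.3, -250.2, 395.6]
orientation: [1.962, 2.453, 0.001]
ft_force: [1.3, -0.1, 0.9]
width: 52.6
t: 28.88
ee_pos: [504.0, -338.3, 296.4]
orientation: [1.962, 2.451, 0.0]
ft_force: [0.6, -0.6, 0.9]
width: 52.6
t 28.88 pos [ 504.  -338.3  296.4] yaw 12.65 tilt 0.08 F [ 0.6 -0.6  0.9] w 52.6 q6 -0.83
rz 0.15  now-frame tx ty tz [-0.2 -1.9 99.4]  after-turn tx ty -0.3 -1.8
```

```bash
python3 -m handwheel '[{"gripper":0.4,"tx":0,"ty":-0.0018,"tz":0.02,"rx":0,"ry":0,"rz":0.1},{"gripper":0.4,"tx":0,"ty":0,"tz":0.03,"rx":0,"ry":0,"rz":0},{"gripper":0.4,"tx":0,"ty":0,"tz":0.02,"rx":0,"ry":0,"rz":0},{"gripper":0.4,"tx":0,"ty":0,"tz":0,"rx":0,"ry":0,"rz":0},{"gripper":0.4,"tx":0,"ty":0,"tz":0,"rx":0,"ry":0,"rz":0}]'; python3 go.py 502.4 -339 197 12.5
python3 - <<'E'
from h import *
q=shot("side"); crop(q,(225,175,325,275),7,"pics/g1s.png")
E
```

```text
t: 29.5
ee_pos: [501.7, -339.5, 226.2]
orientation: [1.966, 2.449, 0.0]
ft_force: [-0.4, 0.3, 0.8]
width: 52.8
t 29.50 pos [ 501.7 -339.5  226.2] yaw 12.49 tilt 0.10 F [-0.4  0.3  0.8] w 52.8 q6 -0.83
rz -0.01  now-frame tx ty tz [ 0.3  0.7 29.2]  after-turn tx ty 0.3 0.7
```

View pics/g1s.png

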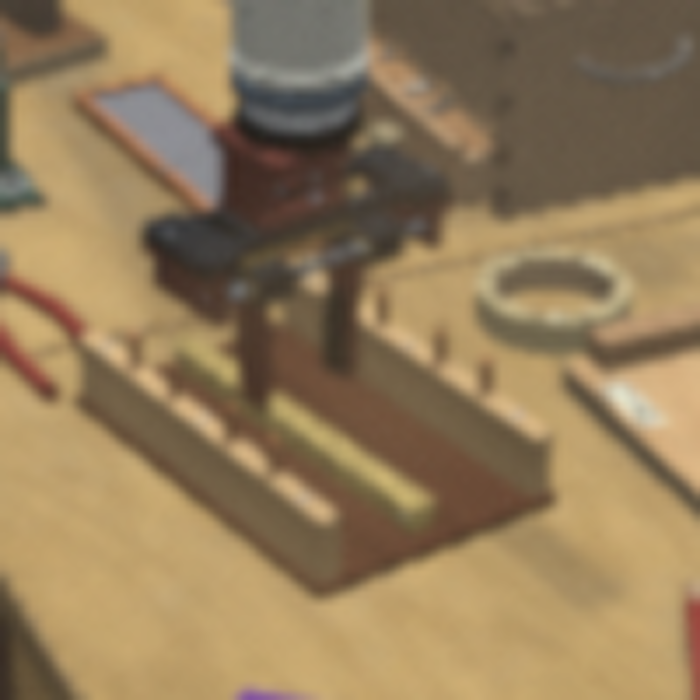

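```bash
python3 -m handwheel '[{"gripper":0.4,"tx":0,"ty":0.0007,"tz":0.015,"rx":0,"ry":0,"rz":0},{"gripper":0.4,"tx":0,"ty":0,"tz":0.01,"rx":0,"ry":0,"rz":0},{"gripper":0.4,"tx":0,"ty":0,"tz":0.004,"rx":0,"ry":0,"rz":0},{"gripper":0.4,"tx":0,"ty":0,"tz":0,"rx":0,"ry":0,"rz":0},{"gripper":0.4,"tx":0,"ty":0,"tz":0,"rx":0,"ry":0,"rz":0}]'; python3 go.py 502.4 -339 197 12.5
python3 -m handwheel '[{"gripper":1,"tx":0,"ty":0,"tz":0,"rx":0,"ry":0,"rz":0},{"gripper":1,"tx":0,"ty":0,"tz":0,"rx":0,"ry":0,"rz":0},{"gripper":1,"tx":0,"ty":0,"tz":0,"rx":0,"ry":0,"rz":0},{"gripper":1,"tx":0,"ty":0,"tz":0,"rx":0,"ry":0,"rz":0},{"gripper":1,"tx":0,"ty":0,"tz":0,"rx":0,"ry":0,"rz":0},{"gripper":1,"tx":0,"ty":0,"tz":0,"rx":0,"ry":0,"rz":0}]';python3 go.py
```

```text
t: 30.18
ee_pos: [501.9, -339.1, 196.1]
orientation: [1.967, 2.45, 0.0]
ft_force: [0.1, 0.3, 0.0]
width: 52.8
t 30.18 pos [ 501.9 -339.1  196.1] yaw 12.48 tilt 0.01 F [0.1 0.3 0. ] w 52.8 q6 -0.83
rz -0.02  now-frame tx ty tz [ 0.   0.5 -0.9]  after-turn tx ty 0.0 0.5
t: 30.92
ee_pos: [501.8, -339.1, 196.1]
orientation: [-1.967, -2.45, 0.0]
ft_force: [-0.6, 0.5, 1.7]
width: 15.6
t 30.93 pos [ 501.8 -339.1  196.1] yaw 12.48 tilt 0.01 F [-0.6  0.5  1.7] w 15.6 q6 -0.83
```

```bash
python3 -m handwheel '[{"gripper":1,"tx":0,"ty":0,"tz":-0.01,"rx":0,"ry":0,"rz":0},{"gripper":1,"tx":0,"ty":0,"tz":-0.02,"rx":0,"ry":0,"rz":0},{"gripper":1,"tx":0,"ty":0,"tz":-0.03,"rx":0,"ry":0,"rz":0},{"gripper":1,"tx":0,"ty":0,"tz":-0.03,"rx":0,"ry":0,"rz":0},{"gripper":1,"tx":0,"ty":0,"tz":-0.02,"rx":0,"ry":0,"rz":0},{"gripper":1,"tx":0,"ty":0,"tz":0,"rx":0,"ry":0,"rz":0},{"gripper":1,"tx":0,"ty":0,"tz":0,"rx":0,"ry":0,"rz":0}]';python3 go.py 595.5 22.5 306 3.5
python3 - <<'E'
from h import *
q=shot("side"); crop(q,(215,155,325,275),6,"pics/i1s.png"); p=shot("top"); crop(p,(190,150,350,250),4,"pics/i1.png")
E
```

```text
t: 31.8
ee_pos: [501.5, -338.8, 305.4]
orientation: [-1.966, -2.449, 0.0]
ft_force: [0.1, 0.4, -0.4]
width: 16.0
t 31.80 pos [ 501.5 -338.8  305.4] yaw 12.48 tilt 0.06 F [ 0.1  0.4 -0.4] w 16.0 q6 -0.83
rz 8.98  now-frame tx ty tz [332.5 169.8  -0.4]  after-turn tx ty 354.9 115.9
```

View pics/i1s.png

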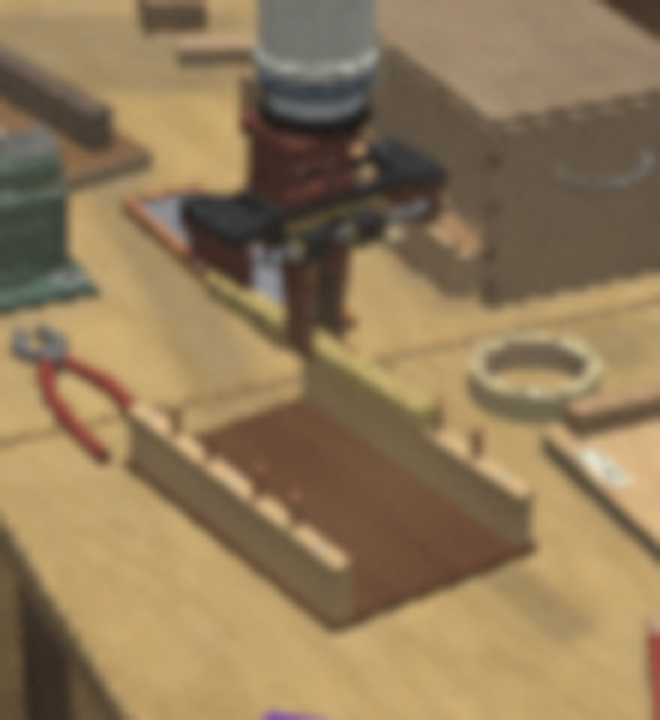

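View pics/i1.png

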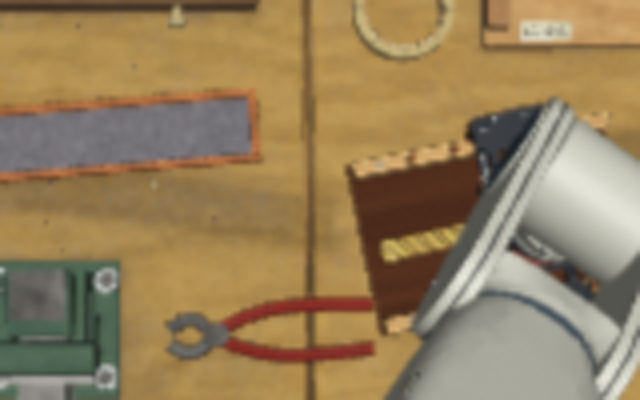

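```bash
python3 -m handwheel '[{"gripper":1,"tx":0,"ty":0,"tz":0,"rx":0,"ry":0,"rz":9},{"gripper":1,"tx":0.03,"ty":0.01,"tz":0,"rx":0,"ry":0,"rz":0},{"gripper":1,"tx":0.05,"ty":0.016,"tz":0,"rx":0,"ry":0,"rz":0},{"gripper":1,"tx":0.05,"ty":0.016,"tz":0,"rx":0,"ry":0,"rz":0},{"gripper":1,"tx":0.05,"ty":0.016,"tz":0,"rx":0,"ry":0,"rz":0},{"gripper":1,"tx":0.05,"ty":0.016,"tz":0,"rx":0,"ry":0,"rz":0},{"gripper":1,"tx":0.05,"ty":0.016,"tz":0,"rx":0,"ry":0,"rz":0},{"gripper":1,"tx":0.04,"ty":0.014,"tz":0,"rx":0,"ry":0,"rz":0}]'
python3 -m handwheel '[{"gripper":1,"tx":0.03,"ty":0.01,"tz":0,"rx":0,"ry":0,"rz":0},{"gripper":1,"tx":0,"ty":0,"tz":0,"rx":0,"ry":0,"rz":0},{"gripper":1,"tx":0,"ty":0,"tz":0,"rx":0,"ry":0,"rz":0}]';python3 go.py 595.5 22.5 215 3.5
```

```text
t: 32.9
ee_pos: [586.2, -11.3, 304.9]
orientation: [-2.151, -2.288, 0.002]
ft_force: [0.6, -0.9, -1.1]
width: 15.6
t: 33.28
ee_pos: [594.0, 16.8, 305.2]
orientation: [-2.152, -2.287, 0.002]
ft_force: [-0.0, -0.3, -0.7]
width: 16.0
t 33.27 pos [594.   16.8 305.2] yaw 3.49 tilt 0.10 F [-0.  -0.3 -0.7] w 16.0 q6 -0.05
rz -0.01  now-frame tx ty tz [ 5.7  2.  90.2]  after-turn tx ty 5.6 1.8
```

```bash
python3 - <<'E'
from fit import *
z=np.load("top1.npz"); p={k:z[k] for k in z}; C=cloud(p); hsv=cv2.cvtColor(p["image"],cv2.COLOR_RGB2HSV); u=np.mgrid[0:384,0:512]
box=(u[1]>178)&(u[1]<260)&(u[0]>168)&(u[0]<200)
t=(hsv[:,:,1]<70)&box; rect(comp(t,C,(217,183)),"lining")
t=((hsv[:,:,0]<13)&(hsv[:,:,1]>150)&(hsv[:,:,2]>100)&box); print(t.sum()); rect(C[t],"walls")
E
```

```text
lining   N924 centre [595.5  22.1] mean [594.8  22.4] rect [537.   23.7] [261.7 190. ] ang 93.35 len 259.8 wid 53.7 z 8.3
111
walls    N111 centre [594.4  22.6] mean [588.8  35.6] rect [594.2  22.7] [ 68.5 274.9] ang 94.05 len 274.2 wid 67.3 z 13.2
```

```bash
python3 - <<'E'
from fit import *
z=np.load("top1.npz"); p={k:z[k] for k in z}; C=cloud(p)
m=(C[:,:,1]>-60)&(C[:,:,1]<110)&(C[:,:,0]>640)&(C[:,:,0]<760)
for a in range(640,760,8):
    k=m&(C[:,:,0]>=a)&(C[:,:,0]<a+8); print(a,np.percentile(C[k][:,2],[50,95,99]).round())
E
```

```text
640 [0. 5. 6.]
648 [-0.  4.  4.]
656 [-1.  5.  6.]
664 [-0.  5.  6.]
672 [-0.  5.  6.]
680 [-1.  4.  6.]
688 [-1.  4.  5.]
696 [ 0. 39. 43.]
704 [-0. 39. 45.]
712 [15. 55. 58.]
720 [57. 62. 63.]
728 [57. 62. 62.]
736 [ 14. 162. 166.]
744 [112. 169. 171.]
752 [167. 171. 172.]
```

```bash
python3 -m handwheel '[{"gripper":1,"tx":0.0055,"ty":0.0015,"tz":0.02,"rx":0,"ry":0,"rz":0},{"gripper":1,"tx":0,"ty":0,"tz":0.03,"rx":0,"ry":0,"rz":0},{"gripper":1,"tx":0,"ty":0,"tz":0.025,"rx":0,"ry":0,"rz":0},{"gripper":1,"tx":0,"ty":0,"tz":0.015,"rx":0,"ry":0,"rz":0},{"gripper":1,"tx":0,"ty":0,"tz":0,"rx":0,"ry":0,"rz":0},{"gripper":1,"tx":0,"ty":0,"tz":0,"rx":0,"ry":0,"rz":0}]';python3 go.py 595 22.4 197 3.5
python3 - <<'E'
from h import *
q=shot("side"); crop(q,(205,135,315,245),6,"pics/j1s.png"); p=shot("top"); crop(p,(160,150,280,230),6,"pics/j1.png")
E
```

```text
t: 34.02
ee_pos: [595.9, 22.6, 216.5]
orientation: [2.153, 2.287, 0.001]
ft_force: [-0.4, 0.6, 0.2]
width: 16.1
t 34.02 pos [595.9  22.6 216.5] yaw 3.46 tilt 0.05 F [-0.4  0.6  0.2] w 16.1 q6 -0.04
rz -0.04  now-frame tx ty tz [-0.1 -0.9 19.5]  after-turn tx ty -0.1 -0.9
```

View pics/j1s.png

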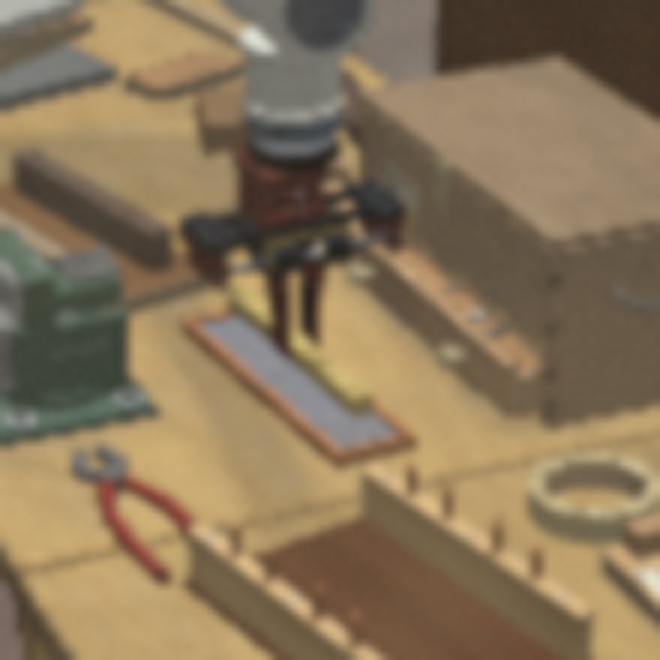

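View pics/j1.png

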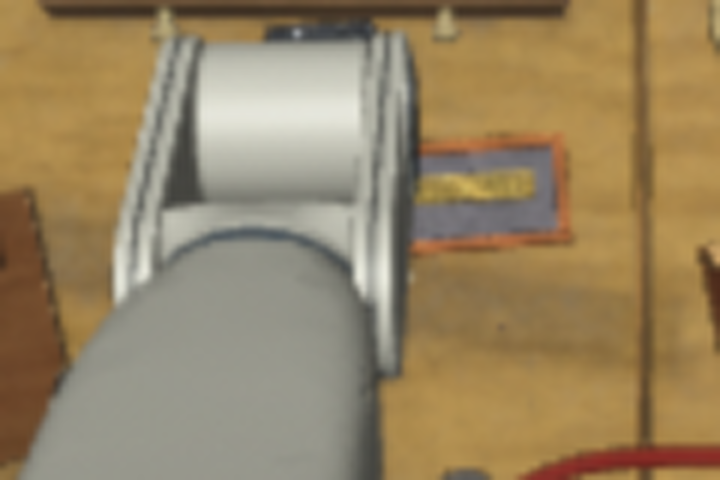

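```bash
python3 -m handwheel '[{"gripper":1,"tx":0,"ty":0,"tz":0.01,"rx":0,"ry":0,"rz":0},{"gripper":1,"tx":0,"ty":0,"tz":0.008,"rx":0,"ry":0,"rz":0},{"gripper":1,"tx":0,"ty":0,"tz":0,"rx":0,"ry":0,"rz":0},{"gripper":1,"tx":0,"ty":0,"tz":0,"rx":0,"ry":0,"rz":0}]';python3 go.py
python3 -m handwheel '[{"gripper":1,"tx":0,"ty":0,"tz":0.001,"rx":0,"ry":0,"rz":0},{"gripper":1,"tx":0,"ty":0,"tz":0,"rx":0,"ry":0,"rz":0}]';python3 go.py
```

```text
t: 34.62
ee_pos: [595.6, 22.8, 197.9]
orientation: [-2.153, -2.288, 0.0]
ft_force: [-0.3, -0.2, -1.7]
width: 15.8
t 34.62 pos [595.6  22.8 197.9] yaw 3.48 tilt 0.01 F [-0.3 -0.2 -1.7] w 15.8 q6 -0.04
t: 34.88
ee_pos: [595.6, 22.8, 197.1]
orientation: [2.153, 2.288, 0.0]
ft_force: [0.4, 0.7, -0.5]
width: 15.9
t 34.88 pos [595.6  22.8 197.1] yaw 3.48 tilt 0.01 F [ 0.4  0.7 -0.5] w 15.9 q6 -0.04
```

```bash
python3 -m handwheel '[{"gripper":1,"tx":0,"ty":0,"tz":0.001,"rx":0,"ry":0,"rz":0},{"gripper":1,"tx":0,"ty":0,"tz":0,"rx":0,"ry":0,"rz":0}]';python3 go.py
python3 -m handwheel '[{"gripper":1,"tx":0,"ty":0,"tz":0.0007,"rx":0,"ry":0,"rz":0},{"gripper":1,"tx":0,"ty":0,"tz":0,"rx":0,"ry":0,"rz":0}]';python3 go.py
```

```text
t: 35.12
ee_pos: [595.7, 22.8, 196.1]
orientation: [2.153, 2.288, 0.0]
ft_force: [0.6, -0.1, -0.4]
width: 15.7
t 35.12 pos [595.7  22.8 196.1] yaw 3.48 tilt 0.02 F [ 0.6 -0.1 -0.4] w 15.7 q6 -0.04
t: 35.38
ee_pos: [595.7, 22.8, 196.1]
orientation: [2.153, 2.288, 0.0]
ft_force: [-2.0, 0.5, 6.3]
width: 15.6
t 35.38 pos [595.7  22.8 196.1] yaw 3.48 tilt 0.01 F [-2.   0.5  6.3] w 15.6 q6 -0.04
```

```bash
python3 -m handwheel '[{"gripper":0.74,"tx":0,"ty":0,"tz":0,"rx":0,"ry":0,"rz":0},{"gripper":0.74,"tx":0,"ty":0,"tz":0,"rx":0,"ry":0,"rz":0},{"gripper":0.74,"tx":0,"ty":0,"tz":-0.005,"rx":0,"ry":0,"rz":0},{"gripper":0.7,"tx":0,"ty":0,"tz":-0.01,"rx":0,"ry":0,"rz":0},{"gripper":0.6,"tx":0,"ty":0,"tz":-0.02,"rx":0,"ry":0,"rz":0},{"gripper":0.5,"tx":0,"ty":0,"tz":-0.04,"rx":0,"ry":0,"rz":0},{"gripper":0.4,"tx":0,"ty":0,"tz":-0.05,"rx":0,"ry":0,"rz":0},{"gripper":0.4,"tx":0,"ty":0,"tz":-0.04,"rx":0,"ry":0,"rz":0}]';python3 go.py 536 364.1 360 12.98
```

```text
t: 36.38
ee_pos: [595.6, 22.8, 363.9]
orientation: [2.152, 2.286, 0.003]
ft_force: [0.7, 0.2, -1.2]
width: 52.5
t 36.38 pos [595.6  22.8 363.9] yaw 3.48 tilt 0.15 F [ 0.7  0.2 -1.2] w 52.5 q6 -0.04
rz -9.50  now-frame tx ty tz [344.3 -38.8   3.7]  after-turn tx ty 346.0 18.6
```

```bash
python3 -m handwheel '[{"gripper":0.3,"tx":0,"ty":0,"tz":0,"rx":0,"ry":0,"rz":-9.5},{"gripper":0.3,"tx":0.05,"ty":0.003,"tz":0,"rx":0,"ry":0,"rz":0},{"gripper":0.3,"tx":0.055,"ty":0.003,"tz":0,"rx":0,"ry":0,"rz":0},{"gripper":0.3,"tx":0.055,"ty":0.003,"tz":0,"rx":0,"ry":0,"rz":0},{"gripper":0.3,"tx":0.055,"ty":0.003,"tz":0,"rx":0,"ry":0,"rz":0},{"gripper":0.3,"tx":0.055,"ty":0.003,"tz":0,"rx":0,"ry":0,"rz":0},{"gripper":0.3,"tx":0.05,"ty":0.002,"tz":0,"rx":0,"ry":0,"rz":0},{"gripper":0.3,"tx":0.026,"ty":0.0015,"tz":0,"rx":0,"ry":0,"rz":0}]'
python3 -m handwheel '[{"gripper":0.3,"tx":0,"ty":0,"tz":0,"rx":0,"ry":0,"rz":0},{"gripper":0.3,"tx":0,"ty":0,"tz":0,"rx":0,"ry":0,"rz":0}]'; python3 go.py 536 364.1 205.8 12.98
python3 - <<'E'
from h import *
q=shot("side"); crop(q,(165,110,345,280),4,"pics/k1s.png"); p=shot("top"); crop(p,(160,150,280,230),6,"pics/k1.png")
C=cloud(p); 
E
```

```text
t: 37.38
ee_pos: [535.1, 366.3, 361.8]
orientation: [1.953, 2.46, 0.002]
ft_force: [-0.5, -0.1, 0.1]
width: 61.5
t: 37.62
ee_pos: [536.1, 363.0, 360.6]
orientation: [1.957, 2.457, -0.001]
ft_force: [-0.9, 0.7, 0.9]
width: 61.7
t 37.62 pos [536.1 363.  360.6] yaw 12.94 tilt 0.03 F [-0.9  0.7  0.9] w 61.7 q6 0.35
rz -0.04  now-frame tx ty tz [  1.2   0.2 154.8]  after-turn tx ty 1.1 0.2
```

View pics/k1s.png

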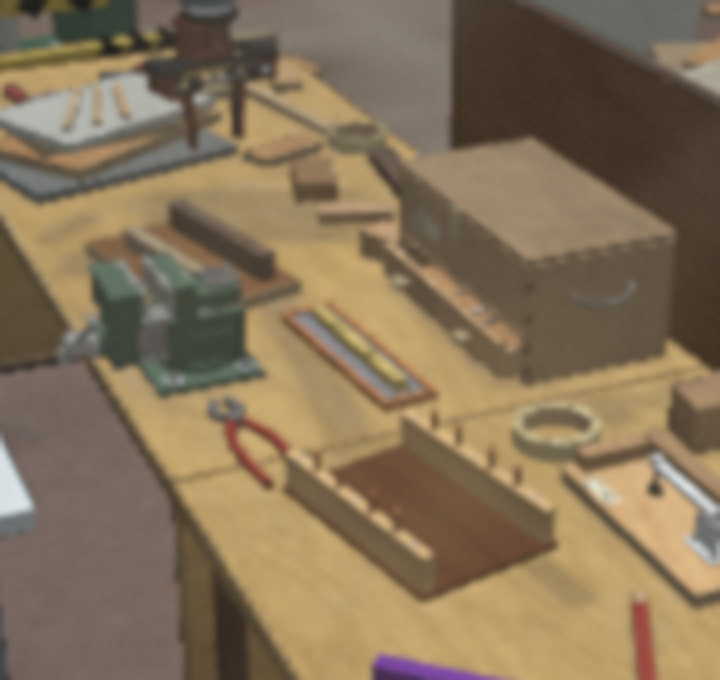

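View pics/k1.png

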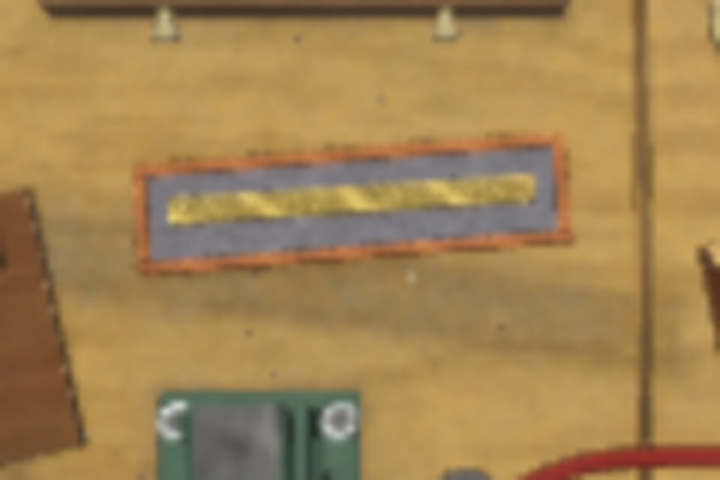

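```bash
python3 - <<'E'
from fit import *
z=np.load("top1.npz"); a={k:z[k] for k in z}; p=shot("top"); np.savez("top2.npz",**p)
crop(a,(275,185,350,225),10,"pics/l0.png"); crop(p,(180,165,260,200),10,"pics/l1.png")
zs=np.load("side0.npz"); q0={k:zs[k] for k in zs}; q=shot("side"); np.savez("side2.npz",**q)
crop(q0,(245,220,295,255),15,"pics/l2.png"); crop(q,(230,180,275,215),15,"pics/l3.png")
C=cloud(p); hsv=cv2.cvtColor(p["image"],cv2.COLOR_RGB2HSV); u=np.mgrid[0:384,0:512]
box=(u[1]>178)&(u[1]<260)&(u[0]>168)&(u[0]<200)
y=(hsv[:,:,0]>20)&(hsv[:,:,0]<35)&(hsv[:,:,1]>100)&box; rect(C[y],"rule"); P=C[y]
print(np.percentile(P[:,2],[10,25,50,75,90]).round(1))
for lo in range(-90,140,40):
  k=P[abs(P[:,1]-lo)<20]; print(lo,k.mean(0).round(1),np.median(k[:,2]),len(k))
E
```

```text
rule     N244 centre [555.   16.7] mean [594.7  20.4] rect [572.3 -18.8] [285.  140.8] ang 90.54 len 239.9 wid 108.0 z 23.0
[18.4 20.6 23.  25.7 27.5]
-90 [585.6 -85.3 172.1] 23.012241971290035 28
-50 [601.6 -50.5  23.3] 23.074258137629535 43
-10 [598.3 -10.5  22.1] 22.083948196776333 38
30 [596.2  30.   22.5] 22.704204439092024 44
70 [594.2  70.2  23.3] 23.260775314294147 41
110 [590.8 110.   23.5] 24.070554267108072 40
```

View pics/l0.png

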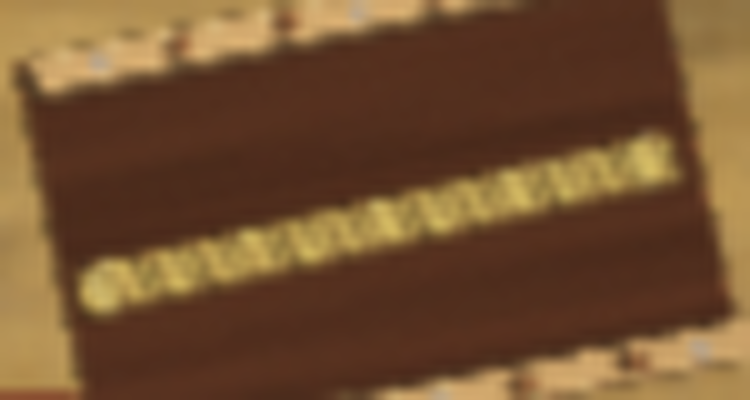

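View pics/l1.png

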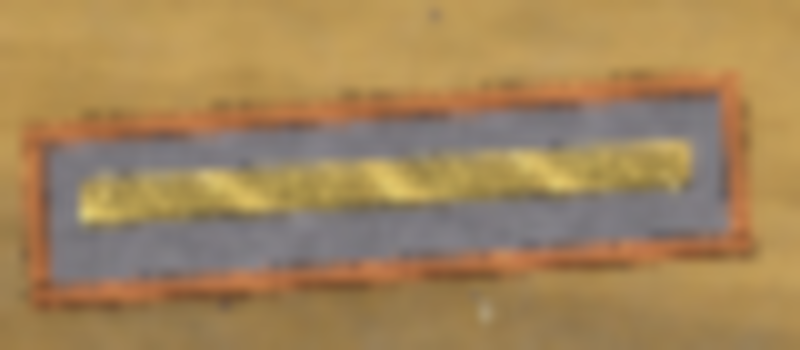

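View pics/l3.png

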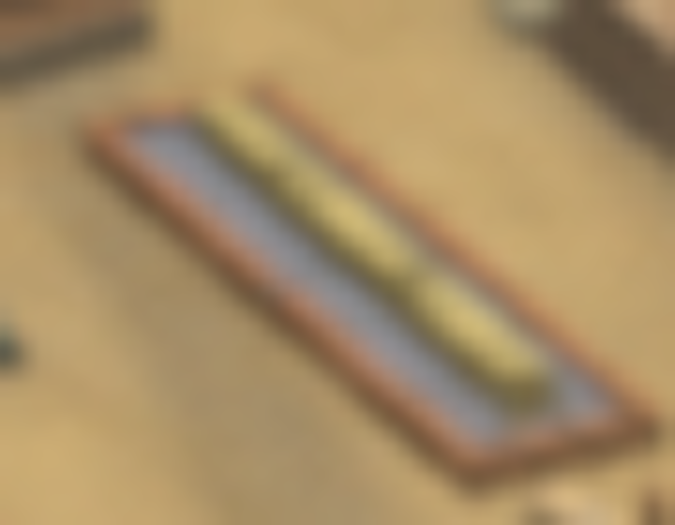

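View pics/l2.png

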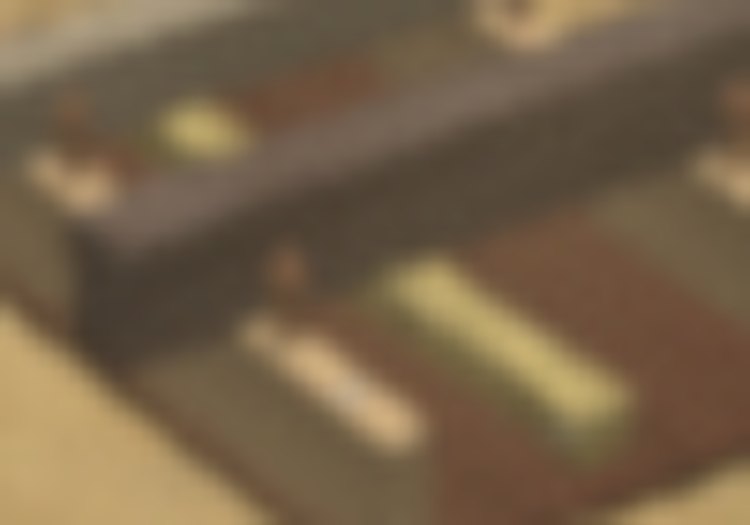

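```bash
python3 -m handwheel '[{"gripper":0.3,"tx":0.001,"ty":0,"tz":0.04,"rx":0,"ry":0,"rz":0},{"gripper":0.3,"tx":0,"ty":0,"tz":0.05,"rx":0,"ry":0,"rz":0},{"gripper":0.3,"tx":0,"ty":0,"tz":0.035,"rx":0,"ry":0,"rz":0},{"gripper":0.3,"tx":0,"ty":0,"tz":0.02,"rx":0,"ry":0,"rz":0},{"gripper":0.3,"tx":0,"ty":0,"tz":0.007,"rx":0,"ry":0,"rz":0},{"gripper":0.3,"tx":0,"ty":0,"tz":0,"rx":0,"ry":0,"rz":0},{"gripper":0.3,"tx":0,"ty":0,"tz":0,"rx":0,"ry":0,"rz":0}]'; python3 go.py 536 364.1 205.8 12.98
```

```text
t: 38.7
ee_pos: [536.2, 365.4, 209.8]
orientation: [1.956, 2.458, 0.003]
ft_force: [-0.5, 0.5, 0.1]
width: 61.7
t 38.70 pos [536.2 365.4 209.8] yaw 12.98 tilt 0.13 F [-0.5  0.5  0.1] w 61.7 q6 0.35
rz -0.00  now-frame tx ty tz [-1.2 -0.5  4. ]  after-turn tx ty -1.2 -0.5
```

```bash
python3 -m handwheel '[{"gripper":0.3,"tx":-0.0012,"ty":-0.0005,"tz":0.004,"rx":0,"ry":0,"rz":0},{"gripper":0.3,"tx":0,"ty":0,"tz":0,"rx":0,"ry":0,"rz":0},{"gripper":0.3,"tx":0,"ty":0,"tz":0,"rx":0,"ry":0,"rz":0}]'; python3 go.py 536 364.1 205.8 12.98
```

```text
t: 39.08
ee_pos: [535.4, 363.8, 204.5]
orientation: [1.956, 2.458, 0.0]
ft_force: [-0.2, -0.0, -0.4]
width: 61.8
t 39.08 pos [535.4 363.8 204.5] yaw 12.98 tilt 0.01 F [-0.2 -0.  -0.4] w 61.8 q6 0.35
rz -0.00  now-frame tx ty tz [ 0.2  0.6 -1.3]  after-turn tx ty 0.2 0.6
```

```bash
python3 -m handwheel '[{"gripper":0.3,"tx":0,"ty":0.0006,"tz":-0.0013,"rx":0,"ry":0,"rz":0},{"gripper":0.3,"tx":0,"ty":0,"tz":0,"rx":0,"ry":0,"rz":0}]'; python3 go.py 536 364.1 205.8 12.98
python3 -m handwheel '[{"gripper":1,"tx":0,"ty":0,"tz":0,"rx":0,"ry":0,"rz":0},{"gripper":1,"tx":0,"ty":0,"tz":0,"rx":0,"ry":0,"rz":0},{"gripper":1,"tx":0,"ty":0,"tz":0,"rx":0,"ry":0,"rz":0},{"gripper":1,"tx":0,"ty":0,"tz":0,"rx":0,"ry":0,"rz":0},{"gripper":1,"tx":0,"ty":0,"tz":0,"rx":0,"ry":0,"rz":0},{"gripper":1,"tx":0,"ty":0,"tz":0,"rx":0,"ry":0,"rz":0}]';python3 go.py 536 364.1 205.8 12.98
```

```text
t: 39.33
ee_pos: [536.2, 364.0, 205.8]
orientation: [1.956, 2.458, 0.001]
ft_force: [0.3, 0.2, 0.5]
width: 61.7
t 39.33 pos [536.2 364.  205.8] yaw 12.98 tilt 0.02 F [0.3 0.2 0.5] w 61.7 q6 0.35
rz -0.00  now-frame tx ty tz [ 0.1 -0.1  0. ]  after-turn tx ty 0.1 -0.1
t: 40.08
ee_pos: [536.0, 363.9, 205.6]
orientation: [1.956, 2.458, 0.0]
ft_force: [0.2, -0.3, 0.1]
width: 24.3
t 40.08 pos [536.  363.9 205.6] yaw 12.98 tilt 0.00 F [ 0.2 -0.3  0.1] w 24.3 q6 0.35
rz -0.00  now-frame tx ty tz [ 0.2 -0.  -0.2]  after-turn tx ty 0.2 -0.0
```

Gripped; lift and carry back.

```bash
python3 -m handwheel '[{"gripper":1,"tx":0,"ty":0,"tz":-0.01,"rx":0,"ry":0,"rz":0},{"gripper":1,"tx":0,"ty":0,"tz":-0.02,"rx":0,"ry":0,"rz":0},{"gripper":1,"tx":0,"ty":0,"tz":-0.035,"rx":0,"ry":0,"rz":0},{"gripper":1,"tx":0,"ty":0,"tz":-0.04,"rx":0,"ry":0,"rz":0},{"gripper":1,"tx":0,"ty":0,"tz":-0.04,"rx":0,"ry":0,"rz":0},{"gripper":1,"tx":0,"ty":0,"tz":-0.035,"rx":0,"ry":0,"rz":0},{"gripper":1,"tx":0,"ty":0,"tz":-0.02,"rx":0,"ry":0,"rz":0},{"gripper":1,"tx":0,"ty":0,"tz":0,"rx":0,"ry":0,"rz":0}]'
python3 go.py 515.9 -393.2 400 -78.82
```

```text
t: 41.08
ee_pos: [536.2, 364.0, 407.7]
orientation: [1.955, 2.457, 0.005]
ft_force: [-0.1, -0.2, -2.5]
width: 24.1
t 41.08 pos [536.2 364.  407.7] yaw 12.98 tilt 0.20 F [-0.1 -0.2 -2.5] w 24.1 q6 0.35
rz 91.80  now-frame tx ty tz [-733.3 -189.9    6.2]  after-turn tx ty -166.7 738.9
```

```bash
python3 -m handwheel '[{"gripper":1,"tx":-0.02,"ty":-0.005,"tz":0,"rx":0,"ry":0,"rz":0},{"gripper":1,"tx":-0.04,"ty":-0.01,"tz":0,"rx":0,"ry":0,"rz":0},{"gripper":1,"tx":-0.048,"ty":-0.0125,"tz":0,"rx":0,"ry":0,"rz":0},{"gripper":1,"tx":-0.048,"ty":-0.0125,"tz":0,"rx":0,"ry":0,"rz":0},{"gripper":1,"tx":-0.048,"ty":-0.0125,"tz":0,"rx":0,"ry":0,"rz":0},{"gripper":1,"tx":-0.048,"ty":-0.0125,"tz":0,"rx":0,"ry":0,"rz":0},{"gripper":1,"tx":-0.048,"ty":-0.0125,"tz":0,"rx":0,"ry":0,"rz":0},{"gripper":1,"tx":-0.048,"ty":-0.0125,"tz":0,"rx":0,"ry":0,"rz":0}]'
python3 -m handwheel '[{"gripper":1,"tx":-0.048,"ty":-0.0125,"tz":0,"rx":0,"ry":0,"rz":0},{"gripper":1,"tx":-0.048,"ty":-0.0125,"tz":0,"rx":0,"ry":0,"rz":0},{"gripper":1,"tx":-0.048,"ty":-0.0125,"tz":0,"rx":0,"ry":0,"rz":0},{"gripper":1,"tx":-0.048,"ty":-0.0125,"tz":0,"rx":0,"ry":0,"rz":0},{"gripper":1,"tx":-0.048,"ty":-0.0125,"tz":0,"rx":0,"ry":0,"rz":0},{"gripper":1,"tx":-0.048,"ty":-0.0125,"tz":0,"rx":0,"ry":0,"rz":0},{"gripper":1,"tx":-0.048,"ty":-0.0125,"tz":0,"rx":0,"ry":0,"rz":0},{"gripper":1,"tx":-0.03,"ty":-0.008,"tz":0,"rx":0,"ry":0,"rz":0}]'
python3 -m handwheel '[{"gripper":1,"tx":0,"ty":0,"tz":0,"rx":0,"ry":0,"rz":9},{"gripper":1,"tx":0,"ty":0,"tz":0,"rx":0,"ry":0,"rz":9},{"gripper":1,"tx":0,"ty":0,"tz":0,"rx":0,"ry":0,"rz":9},{"gripper":1,"tx":0,"ty":0,"tz":0,"rx":0,"ry":0,"rz":9},{"gripper":1,"tx":0,"ty":0,"tz":0,"rx":0,"ry":0,"rz":9},{"gripper":1,"tx":0,"ty":0,"tz":0,"rx":0,"ry":0,"rz":9},{"gripper":1,"tx":0,"ty":0,"tz":0,"rx":0,"ry":0,"rz":9},{"gripper":1,"tx":0,"ty":0,"tz":0,"rx":0,"ry":0,"rz":9}]'
python3 -m handwheel '[{"gripper":1,"tx":0,"ty":0,"tz":0,"rx":0,"ry":0,"rz":9},{"gripper":1,"tx":0,"ty":0,"tz":0,"rx":0,"ry":0,"rz":9},{"gripper":1,"tx":0,"ty":0,"tz":0,"rx":0,"ry":0,"rz":1.8},{"gripper":1,"tx":0,"ty":0,"tz":0,"rx":0,"ry":0,"rz":0},{"gripper":1,"tx":0,"ty":0,"tz":0,"rx":0,"ry":0,"rz":0}]'
python3 go.py 515.9 -393.2 300 -78.82
```

```text
t: 42.08
ee_pos: [525.1, 2.1, 403.9]
orientation: [-1.955, -2.456, 0.004]
ft_force: [0.2, -0.9, -1.7]
width: 23.4
t: 43.08
ee_pos: [513.7, -376.0, 403.4]
orientation: [-1.956, -2.454, 0.001]
ft_force: [0.5, 0.6, -1.1]
width: 23.3
t: 44.08
ee_pos: [514.0, -373.7, 403.4]
orientation: [-3.027, -0.83, 0.004]
ft_force: [-0.6, 0.1, -1.5]
width: 24.0
t: 44.7
ee_pos: [515.3, -373.6, 405.2]
orientation: [-3.126, -0.308, 0.001]
ft_force: [-0.4, 0.5, -2.4]
width: 24.3
t 44.70 pos [ 515.3 -373.6  405.2] yaw -78.73 tilt 0.05 F [-0.4  0.5 -2.4] w 24.3 q6 0.73
rz 0.09  now-frame tx ty tz [ -3.2  19.4 105.2]  after-turn tx ty -3.2 19.4
```

```bash
python3 -m handwheel '[{"gripper":1,"tx":-0.0032,"ty":0.0194,"tz":0.02,"rx":0,"ry":0,"rz":0.1},{"gripper":1,"tx":0,"ty":0,"tz":0.035,"rx":0,"ry":0,"rz":0},{"gripper":1,"tx":0,"ty":0,"tz":0.035,"rx":0,"ry":0,"rz":0},{"gripper":1,"tx":0,"ty":0,"tz":0.02,"rx":0,"ry":0,"rz":0},{"gripper":1,"tx":0,"ty":0,"tz":0.01,"rx":0,"ry":0,"rz":0},{"gripper":1,"tx":0,"ty":0,"tz":0,"rx":0,"ry":0,"rz":0},{"gripper":1,"tx":0,"ty":0,"tz":0,"rx":0,"ry":0,"rz":0}]'
python3 go.py 515.9 -393.2 236.9 -78.82
```

```text
t: 45.58
ee_pos: [516.7, -393.5, 286.9]
orientation: [3.125, 0.303, 0.002]
ft_force: [0.5, 0.4, -1.2]
width: 24.1
t 45.58 pos [ 516.7 -393.5  286.9] yaw -78.91 tilt 0.12 F [ 0.5  0.4 -1.2] w 24.1 q6 0.71
rz -0.09  now-frame tx ty tz [-0.8 -0.5 50. ]  after-turn tx ty -0.7 -0.4
```

```bash
python3 -m handwheel '[{"gripper":1,"tx":-0.0007,"ty":-0.0004,"tz":0.01,"rx":0,"ry":0,"rz":-0.1},{"gripper":1,"tx":0,"ty":0,"tz":0,"rx":0,"ry":0,"rz":0},{"gripper":1,"tx":0,"ty":0,"tz":0,"rx":0,"ry":0,"rz":0}]'
python3 go.py 515.9 -393.2 236.9 -78.82
python3 - <<'E'
from h import *
q=shot("side"); crop(q,(225,175,325,275),7,"pics/m1s.png")
E
```

```text
t: 45.95
ee_pos: [515.5, -392.9, 275.6]
orientation: [-3.127, -0.306, 0.0]
ft_force: [0.5, -0.5, -0.9]
width: 23.7
t 45.95 pos [ 515.5 -392.9  275.6] yaw -78.82 tilt 0.00 F [ 0.5 -0.5 -0.9] w 23.7 q6 0.71
rz -0.00  now-frame tx ty tz [ 0.4  0.4 38.7]  after-turn tx ty 0.4 0.4
```

View pics/m1s.png

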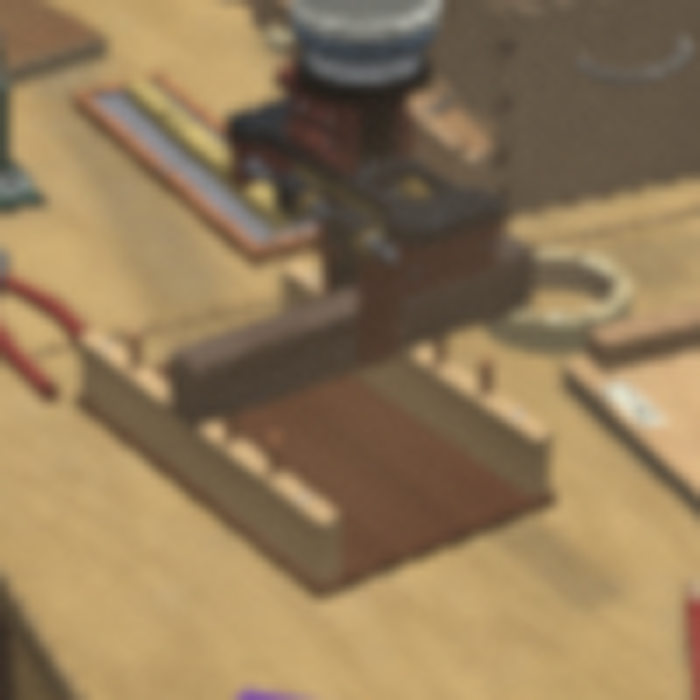

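```bash
python3 -m handwheel '[{"gripper":1,"tx":0.0004,"ty":0.0004,"tz":0.008,"rx":0,"ry":0,"rz":0},{"gripper":1,"tx":0,"ty":0,"tz":0.008,"rx":0,"ry":0,"rz":0},{"gripper":1,"tx":0,"ty":0,"tz":0.008,"rx":0,"ry":0,"rz":0},{"gripper":1,"tx":0,"ty":0,"tz":0.008,"rx":0,"ry":0,"rz":0},{"gripper":1,"tx":0,"ty":0,"tz":0.004,"rx":0,"ry":0,"rz":0},{"gripper":1,"tx":0,"ty":0,"tz":0,"rx":0,"ry":0,"rz":0},{"gripper":1,"tx":0,"ty":0,"tz":0,"rx":0,"ry":0,"rz":0}]'
python3 go.py 515.9 -393.2 236.9 -78.82
python3 -m handwheel '[{"gripper":1,"tx":0,"ty":0,"tz":0.001,"rx":0,"ry":0,"rz":0},{"gripper":1,"tx":0,"ty":0,"tz":0,"rx":0,"ry":0,"rz":0}]'
python3 go.py 515.9 -393.2 236.9 -78.82
```

```text
t: 46.88
ee_pos: [516.1, -393.3, 239.9]
orientation: [3.126, 0.306, 0.001]
ft_force: [-0.2, 0.0, -1.4]
width: 23.8
t 46.88 pos [ 516.1 -393.3  239.9] yaw -78.82 tilt 0.03 F [-0.2  0.  -1.4] w 23.8 q6 0.71
rz -0.00  now-frame tx ty tz [-0.1 -0.1  3. ]  after-turn tx ty -0.1 -0.1
t: 47.12
ee_pos: [515.9, -393.2, 238.8]
orientation: [3.127, 0.306, 0.0]
ft_force: [0.4, -0.1, -1.0]
width: 23.9
t 47.12 pos [ 515.9 -393.2  238.8] yaw -78.82 tilt 0.01 F [ 0.4 -0.1 -1. ] w 23.9 q6 0.71
rz -0.00  now-frame tx ty tz [-0.  -0.   1.9]  after-turn tx ty -0.0 -0.0
```

```bash
python3 -m handwheel '[{"gripper":1,"tx":0,"ty":0,"tz":0.001,"rx":0,"ry":0,"rz":0},{"gripper":1,"tx":0,"ty":0,"tz":0.0005,"rx":0,"ry":0,"rz":0},{"gripper":1,"tx":0,"ty":0,"tz":0,"rx":0,"ry":0,"rz":0}]'
python3 go.py 
python3 -m handwheel '[{"gripper":1,"tx":0,"ty":0,"tz":0.0007,"rx":0,"ry":0,"rz":0},{"gripper":1,"tx":0,"ty":0,"tz":0,"rx":0,"ry":0,"rz":0}]'
python3 go.py
```

```text
t: 47.5
ee_pos: [515.9, -393.2, 237.1]
orientation: [-3.127, -0.306, 0.0]
ft_force: [0.3, 0.0, -1.5]
width: 24.1
t 47.50 pos [ 515.9 -393.2  237.1] yaw -78.82 tilt 0.01 F [ 0.3  0.  -1.5] w 24.1 q6 0.71
t: 47.75
ee_pos: [516.0, -393.2, 236.6]
orientation: [3.127, 0.306, 0.0]
ft_force: [-0.7, 0.6, -0.4]
width: 24.1
t 47.75 pos [ 516.  -393.2  236.6] yaw -78.82 tilt 0.01 F [-0.7  0.6 -0.4] w 24.1 q6 0.71
```

```bash
python3 -m handwheel '[{"gripper":1,"tx":0,"ty":0,"tz":0.0005,"rx":0,"ry":0,"rz":0},{"gripper":1,"tx":0,"ty":0,"tz":0,"rx":0,"ry":0,"rz":0}]'
python3 go.py
```

```text
t: 48.0
ee_pos: [516.0, -393.2, 236.6]
orientation: [3.127, 0.306, 0.0]
ft_force: [-0.7, 1.4, 5.7]
width: 23.8
t 48.00 pos [ 516.  -393.2  236.6] yaw -78.82 tilt 0.01 F [-0.7  1.4  5.7] w 23.8 q6 0.71
```

```bash
python3 -m handwheel '[{"gripper":0.6,"tx":0,"ty":0,"tz":0,"rx":0,"ry":0,"rz":0},{"gripper":0.5,"tx":0,"ty":0,"tz":0,"rx":0,"ry":0,"rz":0},{"gripper":0.4,"tx":0,"ty":0,"tz":0,"rx":0,"ry":0,"rz":0},{"gripper":0.4,"tx":0,"ty":0,"tz":0,"rx":0,"ry":0,"rz":0},{"gripper":0.4,"tx":0,"ty":0,"tz":-0.02,"rx":0,"ry":0,"rz":0},{"gripper":0.4,"tx":0,"ty":0,"tz":-0.03,"rx":0,"ry":0,"rz":0},{"gripper":0.4,"tx":0,"ty":0,"tz":-0.04,"rx":0,"ry":0,"rz":0},{"gripper":0.4,"tx":0,"ty":0,"tz":-0.04,"rx":0,"ry":0,"rz":0}]'
python3 -m handwheel '[{"gripper":0.4,"tx":0,"ty":0,"tz":0,"rx":0,"ry":0,"rz":-9},{"gripper":0.4,"tx":0,"ty":0,"tz":0,"rx":0,"ry":0,"rz":-9},{"gripper":0.4,"tx":0,"ty":0,"tz":0,"rx":0,"ry":0,"rz":-9},{"gripper":0.4,"tx":0,"ty":0,"tz":0,"rx":0,"ry":0,"rz":-9},{"gripper":0.4,"tx":0,"ty":0,"tz":0,"rx":0,"ry":0,"rz":-9},{"gripper":0.4,"tx":0,"ty":0,"tz":0,"rx":0,"ry":0,"rz":-9},{"gripper":0.4,"tx":0,"ty":0,"tz":0,"rx":0,"ry":0,"rz":-9},{"gripper":0.4,"tx":0,"ty":0,"tz":0,"rx":0,"ry":0,"rz":-9}]'
python3 -m handwheel '[{"gripper":0.4,"tx":0,"ty":0,"tz":0,"rx":0,"ry":0,"rz":-9},{"gripper":0.4,"tx":0,"ty":0,"tz":0,"rx":0,"ry":0,"rz":-9},{"gripper":0.4,"tx":0,"ty":0,"tz":0,"rx":0,"ry":0,"rz":-1.8},{"gripper":0.4,"tx":0,"ty":0,"tz":0,"rx":0,"ry":0,"rz":0}]'
python3 go.py 449.8 343 360 12.98
```

```text
t: 49.0
ee_pos: [515.9, -393.2, 368.6]
orientation: [3.126, 0.306, 0.001]
ft_force: [-0.3, 0.2, 0.2]
width: 52.7
t: 50.0
ee_pos: [515.9, -393.2, 367.5]
orientation: [2.343, 2.09, 0.0]
ft_force: [-0.1, -0.3, 0.4]
width: 53.0
t: 50.5
ee_pos: [516.0, -393.2, 366.7]
orientation: [1.958, 2.455, 0.0]
ft_force: [0.5, -0.1, 0.1]
width: 52.5
t 50.50 pos [ 516.  -393.2  366.7] yaw 12.85 tilt 0.05 F [ 0.5 -0.1  0.1] w 52.5 q6 -0.89
rz -0.13  now-frame tx ty tz [732.5  99.2   6.3]  after-turn tx ty 732.2 100.9
```

```bash
python3 -m handwheel '[{"gripper":0.4,"tx":0.052,"ty":0.0072,"tz":0,"rx":0,"ry":0,"rz":-0.1},{"gripper":0.4,"tx":0.052,"ty":0.0072,"tz":0,"rx":0,"ry":0,"rz":0},{"gripper":0.4,"tx":0.052,"ty":0.0072,"tz":0,"rx":0,"ry":0,"rz":0},{"gripper":0.4,"tx":0.052,"ty":0.0072,"tz":0,"rx":0,"ry":0,"rz":0},{"gripper":0.4,"tx":0.052,"ty":0.0072,"tz":0,"rx":0,"ry":0,"rz":0},{"gripper":0.4,"tx":0.052,"ty":0.0072,"tz":0,"rx":0,"ry":0,"rz":0},{"gripper":0.4,"tx":0.052,"ty":0.0072,"tz":0,"rx":0,"ry":0,"rz":0},{"gripper":0.4,"tx":0.052,"ty":0.0072,"tz":0,"rx":0,"ry":0,"rz":0}]'
python3 -m handwheel '[{"gripper":0.4,"tx":0.052,"ty":0.0072,"tz":0,"rx":0,"ry":0,"rz":0},{"gripper":0.4,"tx":0.052,"ty":0.0072,"tz":0,"rx":0,"ry":0,"rz":0},{"gripper":0.4,"tx":0.052,"ty":0.0072,"tz":0,"rx":0,"ry":0,"rz":0},{"gripper":0.4,"tx":0.052,"ty":0.0072,"tz":0,"rx":0,"ry":0,"rz":0},{"gripper":0.4,"tx":0.052,"ty":0.0072,"tz":0,"rx":0,"ry":0,"rz":0},{"gripper":0.4,"tx":0.052,"ty":0.0072,"tz":0,"rx":0,"ry":0,"rz":0},{"gripper":0.4,"tx":0,"ty":0,"tz":0,"rx":0,"ry":0,"rz":0},{"gripper":0.4,"tx":0,"ty":0,"tz":0,"rx":0,"ry":0,"rz":0}]'
python3 go.py 449.8 343 240 12.98
python3 - <<'E'
from h import *
p=shot("top"); np.savez("top3.npz",**p); crop(p,(265,165,355,240),8,"pics/n1.png"); q=shot("side"); crop(q,(165,110,345,280),4,"pics/n1s.png")
E
```

```text
t: 51.5
ee_pos: [477.7, 26.7, 366.5]
orientation: [1.957, 2.457, 0.001]
ft_force: [0.3, 0.5, -0.2]
width: 52.7
t: 52.5
ee_pos: [449.2, 338.4, 365.8]
orientation: [1.955, 2.459, -0.001]
ft_force: [0.2, -0.0, 0.4]
width: 52.8
t 52.50 pos [449.2 338.4 365.8] yaw 13.05 tilt 0.05 F [ 0.2 -0.   0.4] w 52.8 q6 0.40
rz 0.07  now-frame tx ty tz [  4.5   1.7 125.8]  after-turn tx ty 4.4 1.6
```

View pics/n1.png

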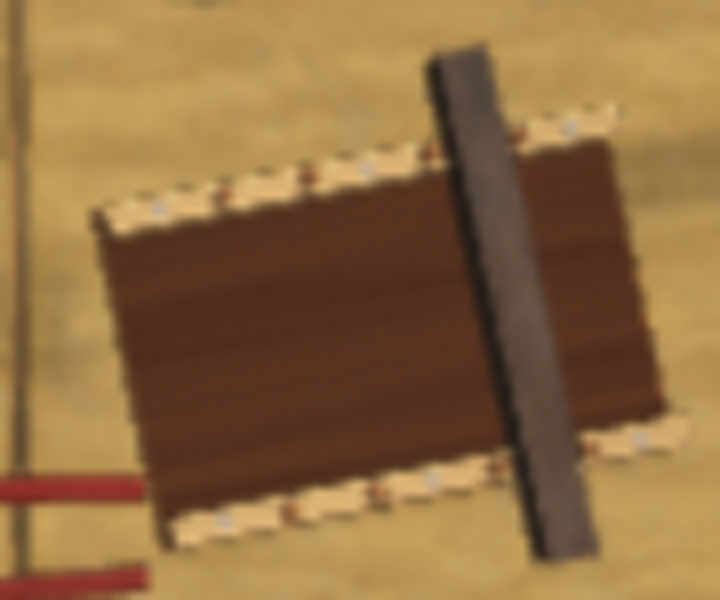

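View pics/n1s.png

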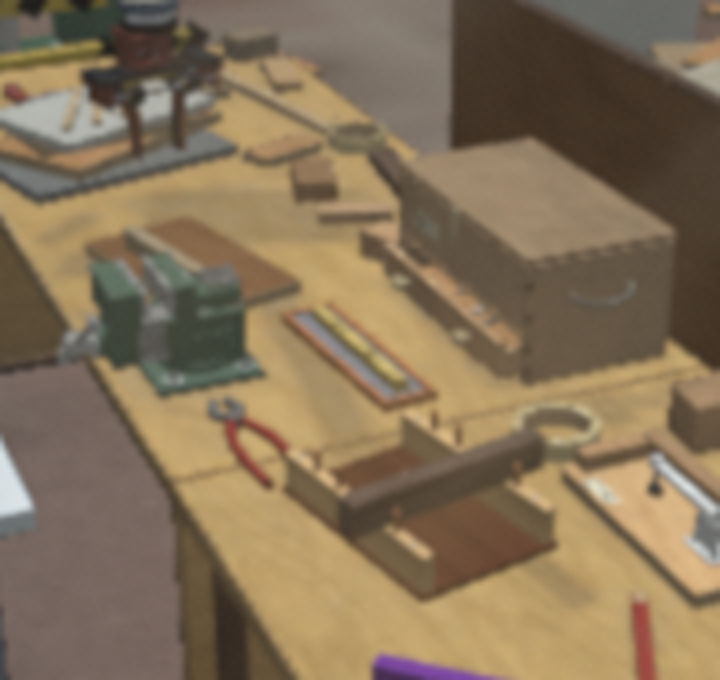

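Batten is back in its slot (ends at about (463,52) and (565,555) in the crop, as at the start), on edge. Now the strip.

```bash
python3 -m handwheel '[{"gripper":0.4,"tx":0.0044,"ty":0.0016,"tz":0.04,"rx":0,"ry":0,"rz":0.1},{"gripper":0.4,"tx":0,"ty":0,"tz":0.05,"rx":0,"ry":0,"rz":0},{"gripper":0.4,"tx":0,"ty":0,"tz":0.03,"rx":0,"ry":0,"rz":0},{"gripper":0.4,"tx":0,"ty":0,"tz":0.02,"rx":0,"ry":0,"rz":0},{"gripper":0.4,"tx":0,"ty":0,"tz":0.01,"rx":0,"ry":0,"rz":0},{"gripper":0.4,"tx":0,"ty":0,"tz":0,"rx":0,"ry":0,"rz":0},{"gripper":0.4,"tx":0,"ty":0,"tz":0,"rx":0,"ry":0,"rz":0}]'
python3 go.py 449.8 343 205.5 12.98
```

```text
t: 53.48
ee_pos: [450.5, 343.3, 216.9]
orientation: [1.957, 2.457, 0.002]
ft_force: [1.0, -1.2, -0.2]
width: 52.3
t 53.48 pos [450.5 343.3 216.9] yaw 12.95 tilt 0.08 F [ 1.  -1.2 -0.2] w 52.3 q6 0.40
rz -0.03  now-frame tx ty tz [-0.2 -0.8 11.4]  after-turn tx ty -0.2 -0.8
```

```bash
python3 -m handwheel '[{"gripper":0.4,"tx":0,"ty":-0.0005,"tz":0.01,"rx":0,"ry":0,"rz":0},{"gripper":0.4,"tx":0,"ty":0,"tz":0,"rx":0,"ry":0,"rz":0},{"gripper":0.4,"tx":0,"ty":0,"tz":0,"rx":0,"ry":0,"rz":0}]'
python3 go.py 449.8 343 205.5 12.98
```

```text
t: 53.85
ee_pos: [449.5, 343.3, 205.9]
orientation: [-1.956, -2.458, 0.0]
ft_force: [-0.1, -0.5, 0.1]
width: 52.9
t 53.85 pos [449.5 343.3 205.9] yaw 12.98 tilt 0.00 F [-0.1 -0.5  0.1] w 52.9 q6 0.40
rz 0.00  now-frame tx ty tz [-0.4  0.2  0.4]  after-turn tx ty -0.4 0.2
```

```bash
python3 -m handwheel '[{"gripper":0.4,"tx":-0.0004,"ty":0.0002,"tz":0.0003,"rx":0,"ry":0,"rz":0},{"gripper":1,"tx":0,"ty":0,"tz":0,"rx":0,"ry":0,"rz":0},{"gripper":1,"tx":0,"ty":0,"tz":0,"rx":0,"ry":0,"rz":0},{"gripper":1,"tx":0,"ty":0,"tz":0,"rx":0,"ry":0,"rz":0},{"gripper":1,"tx":0,"ty":0,"tz":0,"rx":0,"ry":0,"rz":0},{"gripper":1,"tx":0,"ty":0,"tz":0,"rx":0,"ry":0,"rz":0},{"gripper":1,"tx":0,"ty":0,"tz":0,"rx":0,"ry":0,"rz":0}]'
python3 go.py 449.8 343 205.5 12.98
python3 -m handwheel '[{"gripper":1,"tx":0,"ty":0,"tz":-0.01,"rx":0,"ry":0,"rz":0},{"gripper":1,"tx":0,"ty":0,"tz":-0.02,"rx":0,"ry":0,"rz":0},{"gripper":1,"tx":0,"ty":0,"tz":-0.035,"rx":0,"ry":0,"rz":0},{"gripper":1,"tx":0,"ty":0,"tz":-0.04,"rx":0,"ry":0,"rz":0},{"gripper":1,"tx":0,"ty":0,"tz":-0.04,"rx":0,"ry":0,"rz":0},{"gripper":1,"tx":0,"ty":0,"tz":-0.035,"rx":0,"ry":0,"rz":0},{"gripper":1,"tx":0,"ty":0,"tz":-0.02,"rx":0,"ry":0,"rz":0},{"gripper":1,"tx":0,"ty":0,"tz":0,"rx":0,"ry":0,"rz":0}]'
python3 go.py 498.1 -294.9 400 -78.9
```

```text
t: 54.72
ee_pos: [449.9, 342.9, 205.6]
orientation: [1.956, 2.458, 0.0]
ft_force: [0.9, 0.8, 0.9]
width: 20.1
t 54.73 pos [449.9 342.9 205.6] yaw 12.98 tilt 0.00 F [0.9 0.8 0.9] w 20.1 q6 0.40
rz -0.00  now-frame tx ty tz [ 0.1 -0.1  0.1]  after-turn tx ty 0.1 -0.1
t: 55.72
ee_pos: [450.0, 343.0, 408.6]
orientation: [1.955, 2.457, 0.008]
ft_force: [0.4, 1.0, -0.9]
width: 19.7
t 55.73 pos [450.  343.  408.6] yaw 12.98 tilt 0.29 F [ 0.4  1.  -0.9] w 19.7 q6 0.40
rz 91.88  now-frame tx ty tz [-632.5  -96.4    6.9]  after-turn tx ty -75.6 635.3
```

```bash
python3 -m handwheel '[{"gripper":1,"tx":-0.02,"ty":-0.003,"tz":0,"rx":0,"ry":0,"rz":0},{"gripper":1,"tx":-0.04,"ty":-0.006,"tz":0,"rx":0,"ry":0,"rz":0},{"gripper":1,"tx":-0.048,"ty":-0.0075,"tz":0,"rx":0,"ry":0,"rz":0},{"gripper":1,"tx":-0.048,"ty":-0.0075,"tz":0,"rx":0,"ry":0,"rz":0},{"gripper":1,"tx":-0.048,"ty":-0.0075,"tz":0,"rx":0,"ry":0,"rz":0},{"gripper":1,"tx":-0.048,"ty":-0.0075,"tz":0,"rx":0,"ry":0,"rz":0},{"gripper":1,"tx":-0.048,"ty":-0.0075,"tz":0,"rx":0,"ry":0,"rz":0},{"gripper":1,"tx":-0.048,"ty":-0.0075,"tz":0,"rx":0,"ry":0,"rz":0}]'
python3 -m handwheel '[{"gripper":1,"tx":-0.048,"ty":-0.0075,"tz":0,"rx":0,"ry":0,"rz":0},{"gripper":1,"tx":-0.048,"ty":-0.0075,"tz":0,"rx":0,"ry":0,"rz":0},{"gripper":1,"tx":-0.048,"ty":-0.0075,"tz":0,"rx":0,"ry":0,"rz":0},{"gripper":1,"tx":-0.048,"ty":-0.0075,"tz":0,"rx":0,"ry":0,"rz":0},{"gripper":1,"tx":-0.048,"ty":-0.0075,"tz":0,"rx":0,"ry":0,"rz":0},{"gripper":1,"tx":-0.03,"ty":-0.0045,"tz":0,"rx":0,"ry":0,"rz":0},{"gripper":1,"tx":0,"ty":0,"tz":0,"rx":0,"ry":0,"rz":9},{"gripper":1,"tx":0,"ty":0,"tz":0,"rx":0,"ry":0,"rz":9}]'
python3 -m handwheel '[{"gripper":1,"tx":0,"ty":0,"tz":0,"rx":0,"ry":0,"rz":9},{"gripper":1,"tx":0,"ty":0,"tz":0,"rx":0,"ry":0,"rz":9},{"gripper":1,"tx":0,"ty":0,"tz":0,"rx":0,"ry":0,"rz":9},{"gripper":1,"tx":0,"ty":0,"tz":0,"rx":0,"ry":0,"rz":9},{"gripper":1,"tx":0,"ty":0,"tz":0,"rx":0,"ry":0,"rz":9},{"gripper":1,"tx":0,"ty":0,"tz":0,"rx":0,"ry":0,"rz":9},{"gripper":1,"tx":0,"ty":0,"tz":0,"rx":0,"ry":0,"rz":9},{"gripper":1,"tx":0,"ty":0,"tz":0,"rx":0,"ry":0,"rz":9}]'
python3 -m handwheel '[{"gripper":1,"tx":0,"ty":0,"tz":0,"rx":0,"ry":0,"rz":1.9},{"gripper":1,"tx":0,"ty":0,"tz":0,"rx":0,"ry":0,"rz":0},{"gripper":1,"tx":0,"ty":0,"tz":0,"rx":0,"ry":0,"rz":0}]'
python3 go.py 498.1 -294.9 290 -78.9
```

```text
t: 56.72
ee_pos: [474.2, -10.7, 404.5]
orientation: [-1.955, -2.456, 0.003]
ft_force: [-0.2, 0.3, -1.2]
width: 20.1
t: 57.72
ee_pos: [493.5, -281.9, 403.9]
orientation: [-2.321, -2.112, 0.002]
ft_force: [-1.3, -0.1, -0.3]
width: 19.6
t: 58.72
ee_pos: [493.6, -281.2, 404.1]
orientation: [-3.121, -0.346, 0.004]
ft_force: [-0.6, -0.0, -0.6]
width: 19.9
t: 59.1
ee_pos: [494.8, -281.0, 405.3]
orientation: [-3.126, -0.306, 0.001]
ft_force: [0.4, 0.5, -1.2]
width: 19.9
t 59.10 pos [ 494.8 -281.   405.3] yaw -78.83 tilt 0.04 F [ 0.4  0.5 -1.2] w 19.9 q6 0.84
rz 0.07  now-frame tx ty tz [  0.6  14.4 115.3]  after-turn tx ty 0.5 14.3
```

```bash
python3 -m handwheel '[{"gripper":1,"tx":0.0005,"ty":0.0143,"tz":0.02,"rx":0,"ry":0,"rz":0.1},{"gripper":1,"tx":0,"ty":0,"tz":0.035,"rx":0,"ry":0,"rz":0},{"gripper":1,"tx":0,"ty":0,"tz":0.035,"rx":0,"ry":0,"rz":0},{"gripper":1,"tx":0,"ty":0,"tz":0.02,"rx":0,"ry":0,"rz":0},{"gripper":1,"tx":0,"ty":0,"tz":0.01,"rx":0,"ry":0,"rz":0},{"gripper":1,"tx":0,"ty":0,"tz":0,"rx":0,"ry":0,"rz":0},{"gripper":1,"tx":0,"ty":0,"tz":0,"rx":0,"ry":0,"rz":0}]'
python3 go.py 498.1 -294.9 236.6 -78.9
```

```text
t: 59.98
ee_pos: [498.7, -295.0, 286.6]
orientation: [3.126, 0.301, 0.002]
ft_force: [-0.0, -0.1, -0.6]
width: 19.8
t 59.98 pos [ 498.7 -295.   286.6] yaw -79.01 tilt 0.09 F [-0.  -0.1 -0.6] w 19.8 q6 0.82
rz -0.11  now-frame tx ty tz [-0.6 -0.3 50. ]  after-turn tx ty -0.6 -0.2
```

```bash
python3 -m handwheel '[{"gripper":1,"tx":-0.0004,"ty":0,"tz":0.01,"rx":0,"ry":0,"rz":-0.1},{"gripper":1,"tx":0,"ty":0,"tz":0,"rx":0,"ry":0,"rz":0},{"gripper":1,"tx":0,"ty":0,"tz":0,"rx":0,"ry":0,"rz":0}]'
python3 go.py 498.1 -294.9 236.6 -78.9
python3 - <<'E'
from h import *
q=shot("side"); crop(q,(225,175,325,275),7,"pics/o1s.png")
E
```

```text
t: 60.35
ee_pos: [497.9, -294.9, 275.6]
orientation: [-3.127, -0.303, 0.0]
ft_force: [0.6, -0.8, -0.3]
width: 19.9
t 60.35 pos [ 497.9 -294.9  275.6] yaw -78.92 tilt 0.00 F [ 0.6 -0.8 -0.3] w 19.9 q6 0.82
rz -0.02  now-frame tx ty tz [ 0.2  0.1 39. ]  after-turn tx ty 0.2 0.1
```

View pics/o1s.png

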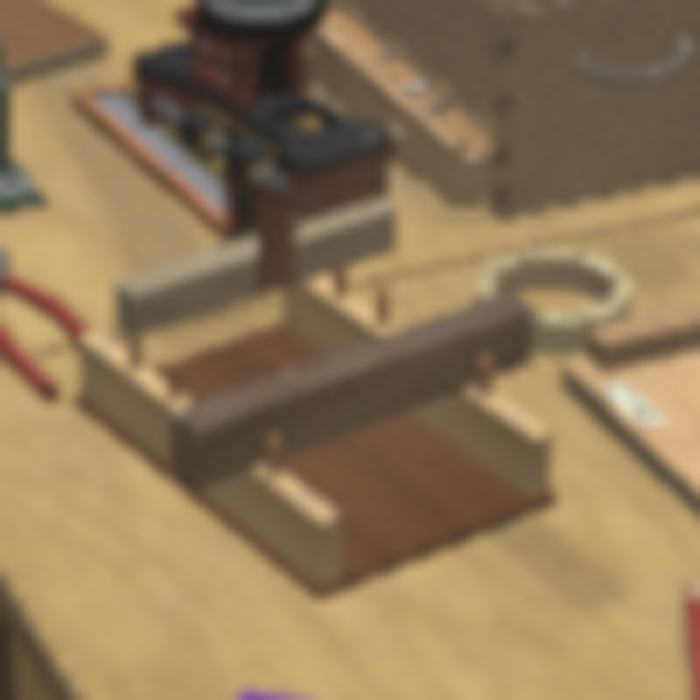

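```bash
python3 -m handwheel '[{"gripper":1,"tx":0.0002,"ty":0,"tz":0.008,"rx":0,"ry":0,"rz":0},{"gripper":1,"tx":0,"ty":0,"tz":0.008,"rx":0,"ry":0,"rz":0},{"gripper":1,"tx":0,"ty":0,"tz":0.008,"rx":0,"ry":0,"rz":0},{"gripper":1,"tx":0,"ty":0,"tz":0.008,"rx":0,"ry":0,"rz":0},{"gripper":1,"tx":0,"ty":0,"tz":0.004,"rx":0,"ry":0,"rz":0},{"gripper":1,"tx":0,"ty":0,"tz":0,"rx":0,"ry":0,"rz":0},{"gripper":1,"tx":0,"ty":0,"tz":0,"rx":0,"ry":0,"rz":0}]'
python3 go.py 498.1 -294.9 236.6 -78.9
python3 -m handwheel '[{"gripper":1,"tx":0,"ty":0,"tz":0.001,"rx":0,"ry":0,"rz":0},{"gripper":1,"tx":0,"ty":0,"tz":0.0007,"rx":0,"ry":0,"rz":0},{"gripper":1,"tx":0,"ty":0,"tz":0,"rx":0,"ry":0,"rz":0}]'
python3 go.py 498.1 -294.9 236.6 -78.9
```

```text
t: 61.28
ee_pos: [498.3, -294.9, 239.8]
orientation: [3.127, 0.303, 0.001]
ft_force: [-0.5, -0.5, -1.5]
width: 19.6
t 61.27 pos [ 498.3 -294.9  239.8] yaw -78.92 tilt 0.02 F [-0.5 -0.5 -1.5] w 19.6 q6 0.82
rz -0.02  now-frame tx ty tz [-0.2 -0.   3.2]  after-turn tx ty -0.2 -0.0
t: 61.65
ee_pos: [498.1, -294.8, 238.0]
orientation: [3.127, 0.303, 0.0]
ft_force: [0.3, 0.2, -0.7]
width: 19.8
t 61.65 pos [ 498.1 -294.8  238. ] yaw -78.92 tilt 0.01 F [ 0.3  0.2 -0.7] w 19.8 q6 0.82
rz -0.02  now-frame tx ty tz [-0.1  0.1  1.4]  after-turn tx ty -0.1 0.1
```

```bash
python3 -m handwheel '[{"gripper":1,"tx":0,"ty":0,"tz":0.001,"rx":0,"ry":0,"rz":0},{"gripper":1,"tx":0,"ty":0,"tz":0,"rx":0,"ry":0,"rz":0}]'
python3 -m handwheel '[{"gripper":1,"tx":0,"ty":0,"tz":0.0006,"rx":0,"ry":0,"rz":0},{"gripper":1,"tx":0,"ty":0,"tz":0,"rx":0,"ry":0,"rz":0}]'
python3 go.py
```

```text
t: 61.9
ee_pos: [498.1, -294.8, 236.9]
orientation: [-3.127, -0.303, 0.0]
ft_force: [0.4, -2.0, -1.4]
width: 19.6
t: 62.15
ee_pos: [498.2, -294.8, 236.7]
orientation: [3.127, 0.303, 0.0]
ft_force: [-1.2, 0.7, 4.2]
width: 20.0
t 62.15 pos [ 498.2 -294.8  236.7] yaw -78.92 tilt 0.00 F [-1.2  0.7  4.2] w 20.0 q6 0.82
```

Seated. Release, lift clear, swing aside and check.

```bash
python3 -m handwheel '[{"gripper":0.6,"tx":0,"ty":0,"tz":0,"rx":0,"ry":0,"rz":0},{"gripper":0.5,"tx":0,"ty":0,"tz":0,"rx":0,"ry":0,"rz":0},{"gripper":0.4,"tx":0,"ty":0,"tz":0,"rx":0,"ry":0,"rz":0},{"gripper":0.4,"tx":0,"ty":0,"tz":0,"rx":0,"ry":0,"rz":0},{"gripper":0.4,"tx":0,"ty":0,"tz":-0.02,"rx":0,"ry":0,"rz":0},{"gripper":0.4,"tx":0,"ty":0,"tz":-0.03,"rx":0,"ry":0,"rz":0},{"gripper":0.4,"tx":0,"ty":0,"tz":-0.05,"rx":0,"ry":0,"rz":0},{"gripper":0.4,"tx":0,"ty":0,"tz":-0.05,"rx":0,"ry":0,"rz":0}]'
python3 -m handwheel '[{"gripper":0.4,"tx":0,"ty":-0.03,"tz":-0.03,"rx":0,"ry":0,"rz":0},{"gripper":0.4,"tx":0.005,"ty":-0.05,"tz":0,"rx":0,"ry":0,"rz":0},{"gripper":0.4,"tx":0.01,"ty":-0.05,"tz":0,"rx":0,"ry":0,"rz":0},{"gripper":0.4,"tx":0.01,"ty":-0.05,"tz":0,"rx":0,"ry":0,"rz":0},{"gripper":0.4,"tx":0.01,"ty":-0.05,"tz":0,"rx":0,"ry":0,"rz":0},{"gripper":0.4,"tx":0.01,"ty":-0.05,"tz":0,"rx":0,"ry":0,"rz":0},{"gripper":0.4,"tx":0.01,"ty":-0.05,"tz":0,"rx":0,"ry":0,"rz":0},{"gripper":0.4,"tx":0.01,"ty":-0.05,"tz":0,"rx":0,"ry":0,"rz":0}]'
python3 -m handwheel '[{"gripper":0.4,"tx":0.01,"ty":-0.05,"tz":0,"rx":0,"ry":0,"rz":0},{"gripper":0.4,"tx":0.01,"ty":-0.05,"tz":0,"rx":0,"ry":0,"rz":0},{"gripper":0.4,"tx":0.01,"ty":-0.05,"tz":0,"rx":0,"ry":0,"rz":0},{"gripper":0.4,"tx":0.01,"ty":-0.05,"tz":0,"rx":0,"ry":0,"rz":0},{"gripper":0.4,"tx":0,"ty":0,"tz":0,"rx":0,"ry":0,"rz":0},{"gripper":0.4,"tx":0,"ty":0,"tz":0,"rx":0,"ry":0,"rz":0}]'
python3 go.py
python3 - <<'E'
from fit import *
p=shot("top"); np.savez("top4.npz",**p); q=shot("side"); C=cloud(p); Z=C[:,:,2]
crop(p,(150,150,350,250),3.8,"pics/z1.png"); crop(q,(165,110,345,280),4,"pics/z1s.png")
rect(comp((Z>72)&(Z<90),C,(303,209)),"strip"); rect(comp((Z>81)&(Z<100),C,(328,204)),"batten")
a=np.load("top0.npz"); CA=cloud({k:a[k] for k in a})
for n,(u0,v0,u1,v1) in dict(pincers=(230,220,290,242),tape=(275,138,308,168)).items():
    d=np.abs(p["image"][v0:v1,u0:u1].astype(int)-a["image"][v0:v1,u0:u1]).max(2); print(n,"diff>40:",(d>40).sum(),"of",d.size)
E
```

```text
t: 63.15
ee_pos: [497.9, -294.7, 389.0]
orientation: [3.127, 0.303, 0.001]
ft_force: [1.0, 0.2, -1.0]
width: 52.8
t: 64.15
ee_pos: [488.5, 92.2, 417.9]
orientation: [-3.127, -0.303, -0.003]
ft_force: [0.5, -0.4, -0.8]
width: 52.7
t: 64.9
ee_pos: [489.4, 294.2, 417.0]
orientation: [3.127, 0.304, 0.0]
ft_force: [1.1, 0.2, -0.1]
width: 52.6
t 64.90 pos [489.4 294.2 417. ] yaw -78.88 tilt 0.02 F [ 1.1  0.2 -0.1] w 52.6 q6 1.90
strip    N286 centre [ 498.4 -292.9] mean [ 497.5 -292.9] rect [ 498.6 -293. ] [189.   20.6] ang 10.98 len 187.5 wid 20.1 z 79.0
batten   N448 centre [ 516.6 -391. ] mean [ 515.8 -390.8] rect [ 516.2 -391. ] [239.1  25.5] ang 11.24 len 236.9 wid 24.3 z 88.9
pincers diff>40: 0 of 1320
tape diff>40: 0 of 990
```

View pics/z1.png

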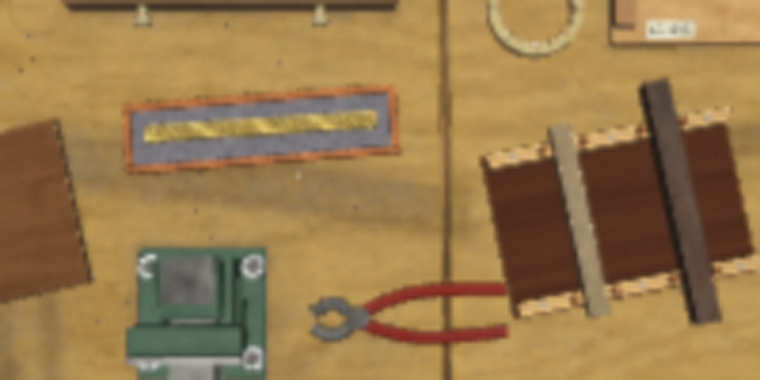

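View pics/z1s.png

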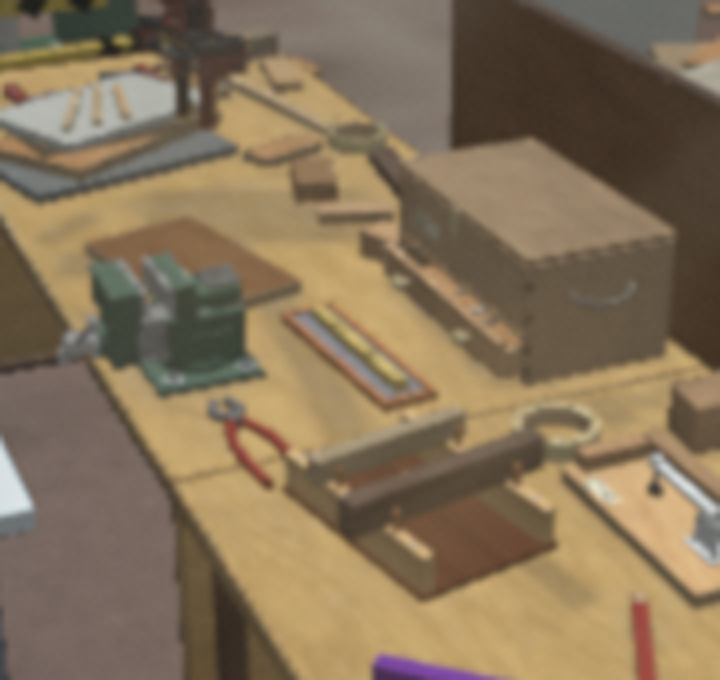

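```bash
python3 - <<'E'
from fit import *
def L(f):
    a=np.load(f); return {k:a[k] for k in a}
def meas(p,c,ang,z,name):
    d=np.array([np.cos(np.radians(ang)),np.sin(np.radians(ang))]); n=np.array([-d[1],d[0]])
    t=np.arange(-95,96,1.); s=np.arange(-24,24.5,.5)
    P=np.array([[np.r_[np.array(c)+ti*d+si*n,z] for ti in t] for si in s])
    uv=proj(p,P.reshape(-1,3)).reshape(len(s),len(t),2).astype(np.float32)
    im=cv2.remap(p["image"].astype(np.float32),uv[...,0],uv[...,1],cv2.INTER_LINEAR)
    y=(im[...,0]+im[...,1])/2-im[...,2]; pr=y.mean(1)
    bg=np.mean(np.r_[pr[:14],pr[-14:]]); pk=np.sort(pr)[-10:].mean(); w=(pr-bg).sum()*.5/(pk-bg)
    C=cloud(p); cam=np.round(uv[44:53].reshape(-1,2)).astype(int); cam=np.unique(cam,axis=0); zz=C[cam[:,1],cam[:,0],2]; zz=zz[(zz>10)&(zz<35)]
    h=(pr-bg)/(pk-bg); i=np.where(h>.5)[0]
    print(name,"width int %.1f fwhm %.1f centre %.1f"%(w,s[i[-1]]-s[i[0]],s[i].mean()),"z %.2f±%.2f"%(zz.mean(),zz.std()/len(zz)**.5))
meas(L("top1.npz"),(502.3,-339),102.4,24,"rack"); meas(L("top4.npz"),(595.5,22.5),93.5,24,"tray"); meas(L("top3.npz"),(595.5,22.5),93.5,24,"tray")
for f,c in(("top1.npz",(497,-320)),("top4.npz",(0,0))):
    p=L(f); C=cloud(p)
p=L("top1.npz");C=cloud(p);k=(abs((C[:,:,0]-507)*.98+(C[:,:,1]+342)*.196)<60)&(abs((C[:,:,0]-507)*.98+(C[:,:,1]+342)*.196)>22)&(abs(-(C[:,:,0]-507)*.196+(C[:,:,1]+342)*.98)<110)&(C[:,:,2]<30)&(C[:,:,2]>-10);print("rack base z",C[k][:,2].mean())
p=L("top4.npz");C=cloud(p);s=(C[:,:,0]-595.5)*.998+(C[:,:,1]-22.5)*.061;t=-(C[:,:,0]-595.5)*.061+(C[:,:,1]-22.5)*.998;k=(abs(s)>15)&(abs(s)<24)&(abs(t)<120)&(C[:,:,2]<30)&(C[:,:,2]>-10);print("tray z",C[k][:,2].mean())
E
```

```text
rack width int 18.0 fwhm 17.0 centre 0.5 z 22.83±0.36
tray width int 16.6 fwhm 16.5 centre -1.2 z 22.83±0.26
tray width int 16.6 fwhm 16.5 centre -1.2 z 22.93±0.32
rack base z 7.390541240812781
tray z 8.265309783195182
```

```bash
python3 - <<'E'
import cv2
a=cv2.imread("pics/i1.png")[200:290,360:500]; b=cv2.imread("pics/j1.png")[150:220,400:580]
a=cv2.resize(a,(700,450)); cv2.imwrite("pics/cmp1.png",a); cv2.imwrite("pics/cmp2.png",cv2.resize(b,(720,280)))
E
```

View pics/cmp1.png

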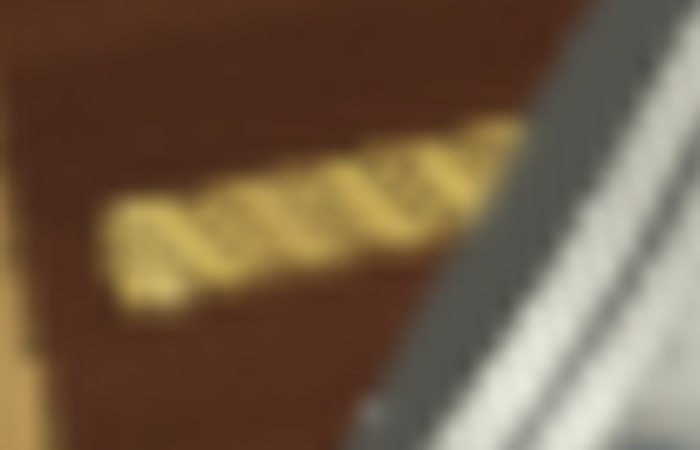

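View pics/cmp2.png

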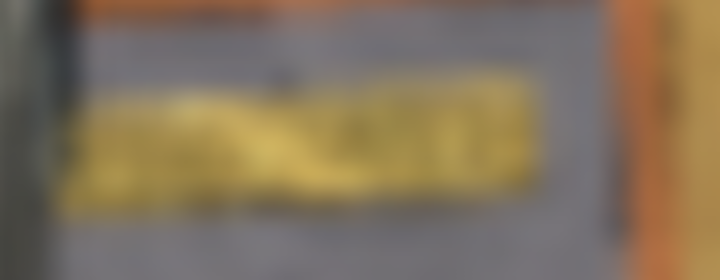

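```bash
python3 -c "
from workcell import ctrl
print(ctrl.close_job())"; python3 go.py
```

```text
the job is handed in; nothing more can be done
None
the job is handed in; nothing more can be done
```

The job is done and handed in at about 65 s of the 141 s. I stood the batten and then the strip on edge on the side board and laid the rule in the tray. Each then went back on edge in the rack slot it came from, at the same tool position it was picked from.

**Last checks, before handing in:**
- **Battens:** the top camera puts both back within about 1 mm of where they started, at the same angle and with tops near 89 and 79 mm. The side view shows both on edge.
- **Bystanders:** the pincers and the tape look the same as at the start in the top camera, with no changed pixels.
- **Robot:** the gripper was open, well clear of everything, and reading no contact force.

**Readings that disagreed, on the rule:**
- **Grip and width:** the gripper closed on about 16 mm where 18 mm was expected. The rule also looked about 1.4 mm narrower in the tray than in the rack, and its surface pattern looked different.
- **Why I read it as flat:** its measured top height was the same in both places (22.8 mm). The pattern also changed gradually while it was being carried, so I took the difference as a picture effect rather than the rule having rolled onto its side.

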